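# Refill the bead bowl on the hall console

### The job

Refill the bowl on the hall console: lift the divider out of the bead tray and slide it upright, fully home, into the slot of the holder block, then scoop every last bead out of the tray into the bowl. Move the beads with the scoop, never touching one in the tray with the fingers (a bead spilt on the table may be picked up by hand), and finish by laying the empty scoop flat on the floor of the empty tray, with its handle out over the near end. Keep the bowl upright and leave the glass candle alone.

Things in the scene. Friction and masses are not known exactly. Their poses are not given: they have to be found in the camera images.
- tray: Low open wooden tray, fixed. Outside 252 (x) x 94 (y) x 36 mm, far end wall 56 high; inside 240 x 82, floor 4 thick, walls upright, 6 thick. Origin: centre of the underside; x points away from the robot (within 10 deg). Each long wall has a 12 mm wide notch in its top at x = -25 mm, down to z 22, for the divider. At the start the beads lie between divider and far (+x) wall; the near part is empty.
- divider: Loose flat upright light-wood board, 8 mm thick (x), 60 g. Origin: centre of its bottom edge. Lower part 76 mm wide (y), z 0 to 16 mm; ears 104 wide, z 16 to 34, resting in the tray's notches; grip tab 36 wide, z 34 to 76. At the start it hangs across the tray, its underside 6 mm above the table, and is drawn straight up.
- holder: Dark wooden block fixed to the table, 80 (x) x 150 (y) x 44 mm high, with one straight slot in its top along its y through the middle: 12 mm wide (x), 112 mm long (y), 30 mm deep, vertical walls, no chamfer. Origin: centre of its underside.
- slot (a point): Centre of the floor of the holder's slot, 14 mm above the table; the divider's origin comes here when it is fully home. Axes as the holder's.
- scoop: Loose brass scoop, flat on the table, 160 g. x points to the open nose, away from the robot at the start (within 15 deg). Origin: on the pan's underside. Pan x -30 to 20, 74 (y) mm wide; slippery floor 2.5 thick, square lip at x 20; sides 24 high to x 0, 13.5 to x 12; back 28 high. Post (x -40 to -30, 79 high) with level rubber handle 16 wide, 18 high, x -140 to -30, axis at z 70.
- handle (a point): Middle of the scoop's handle: 85 mm behind (-x) and 70 mm above the scoop's origin. Axes as the scoop's.
- bowl: Loose round glazed bowl, rim diameter 170 mm, height 60 mm, 0.6 kg. Origin: centre of its underside; stands on the table.
- bead1: Loose turned wooden bead, lacquered and slippery, 21 mm diameter, 20 mm high, both ends bevelled (5 mm) to 11 mm flats, about 12 g. Origin: centre of one flat end, so its middle is 10 mm along its z. May be absent.
- bead2: Loose turned wooden bead, lacquered and slippery, 21 mm diameter, 20 mm high, both ends bevelled (5 mm) to 11 mm flats, about 12 g. Origin: centre of one flat end, so its middle is 10 mm along its z. May be absent.
- bead3: Loose turned wooden bead, lacquered and slippery, 21 mm diameter, 20 mm high, both ends bevelled (5 mm) to 11 mm flats, about 12 g. Origin: centre of one flat end, so its middle is 10 mm along its z. May be absent.
- bead4: Loose turned wooden bead, lacquered and slippery, 21 mm diameter, 20 mm high, both ends bevelled (5 mm) to 11 mm flats, about 12 g. Origin: centre of one flat end, so its middle is 10 mm along its z. May be absent.
- bead5: Loose turned wooden bead, lacquered and slippery, 21 mm diameter, 20 mm high, both ends bevelled (5 mm) to 11 mm flats, about 12 g. Origin: centre of one flat end, so its middle is 10 mm along its z. May be absent.
- bead6: Loose turned wooden bead, lacquered and slippery, 21 mm diameter, 20 mm high, both ends bevelled (5 mm) to 11 mm flats, about 12 g. Origin: centre of one flat end, so its middle is 10 mm along its z. May be absent.
- bead7: Loose turned wooden bead, lacquered and slippery, 21 mm diameter, 20 mm high, both ends bevelled (5 mm) to 11 mm flats, about 12 g. Origin: centre of one flat end, so its middle is 10 mm along its z. May be absent.
- bead8: Loose turned wooden bead, lacquered and slippery, 21 mm diameter, 20 mm high, both ends bevelled (5 mm) to 11 mm flats, about 12 g. Origin: centre of one flat end, so its middle is 10 mm along its z. May be absent.
- bead9: Loose turned wooden bead, lacquered and slippery, 21 mm diameter, 20 mm high, both ends bevelled (5 mm) to 11 mm flats, about 12 g. Origin: centre of one flat end, so its middle is 10 mm along its z. May be absent.
- bead10: Loose turned wooden bead, lacquered and slippery, 21 mm diameter, 20 mm high, both ends bevelled (5 mm) to 11 mm flats, about 12 g. Origin: centre of one flat end, so its middle is 10 mm along its z. May be absent.
- bead11: Loose turned wooden bead, lacquered and slippery, 21 mm diameter, 20 mm high, both ends bevelled (5 mm) to 11 mm flats, about 12 g. Origin: centre of one flat end, so its middle is 10 mm along its z. Always there.
- bead12: Loose turned wooden bead, lacquered and slippery, 21 mm diameter, 20 mm high, both ends bevelled (5 mm) to 11 mm flats, about 12 g. Origin: centre of one flat end, so its middle is 10 mm along its z. Always there.
- candle: Bystander: round amber glass candle, 80 mm diameter, 99 mm high, standing on the table beyond the work. Origin: centre of its underside.
Things that resemble listed ones, but are neither listed nor needed, are in the scene too. What is meant by the divider is not red, and is the larger of those in its own colour.

How it is judged:
On the way, in this order (a step that is already met when the one before it is completed fails the run):
1. the divider stands fully home in the holder's slot, let go (z of divider in the frame of slot below 0.006 m and horizontal distance between divider and slot below 0.015 m and angle between the x axis of divider and the x axis of holder, either way round below 0.2 rad and angle between divider's own z axis and vertical below 0.2 rad and contact force between the fingers and divider below 0.3 N), for 0.2 s.
2. at least one bead is carried in the raised scoop (z of scoop in the frame of tray above 0.05 m and ((x of bead1 in the frame of scoop between -0.035 and 0.035 m and y of bead1 in the frame of scoop between -0.042 and 0.042 m and z of bead1 in the frame of scoop between -0.005 and 0.05 m) or (x of bead2 in the frame of scoop between -0.035 and 0.035 m and y of bead2 in the frame of scoop between -0.042 and 0.042 m and z of bead2 in the frame of scoop between -0.005 and 0.05 m) or (x of bead3 in the frame of scoop between -0.035 and 0.035 m and y of bead3 in the frame of scoop between -0.042 and 0.042 m and z of bead3 in the frame of scoop between -0.005 and 0.05 m) or (x of bead4 in the frame of scoop between -0.035 and 0.035 m and y of bead4 in the frame of scoop between -0.042 and 0.042 m and z of bead4 in the frame of scoop between -0.005 and 0.05 m) or (x of bead5 in the frame of scoop between -0.035 and 0.035 m and y of bead5 in the frame of scoop between -0.042 and 0.042 m and z of bead5 in the frame of scoop between -0.005 and 0.05 m) or (x of bead6 in the frame of scoop between -0.035 and 0.035 m and y of bead6 in the frame of scoop between -0.042 and 0.042 m and z of bead6 in the frame of scoop between -0.005 and 0.05 m) or (x of bead7 in the frame of scoop between -0.035 and 0.035 m and y of bead7 in the frame of scoop between -0.042 and 0.042 m and z of bead7 in the frame of scoop between -0.005 and 0.05 m) or (x of bead8 in the frame of scoop between -0.035 and 0.035 m and y of bead8 in the frame of scoop between -0.042 and 0.042 m and z of bead8 in the frame of scoop between -0.005 and 0.05 m) or (x of bead9 in the frame of scoop between -0.035 and 0.035 m and y of bead9 in the frame of scoop between -0.042 and 0.042 m and z of bead9 in the frame of scoop between -0.005 and 0.05 m) or (x of bead10 in the frame of scoop between -0.035 and 0.035 m and y of bead10 in the frame of scoop between -0.042 and 0.042 m and z of bead10 in the frame of scoop between -0.005 and 0.05 m) or (x of bead11 in the frame of scoop between -0.035 and 0.035 m and y of bead11 in the frame of scoop between -0.042 and 0.042 m and z of bead11 in the frame of scoop between -0.005 and 0.05 m) or (x of bead12 in the frame of scoop between -0.035 and 0.035 m and y of bead12 in the frame of scoop between -0.042 and 0.042 m and z of bead12 in the frame of scoop between -0.005 and 0.05 m))), for 0.3 s.
At the end, for the whole second after the job is handed in: Every bead lies at rest in the upright bowl; the divider is upright, within 6 mm of the slot's floor; the scoop lies flat (0.1 rad) on the tray's floor, within 75 mm lengthwise and 30 mm sideways of its centre and 0.3 rad of its line, handle to the near end (horizontal distance between each of bead1, bead2, bead3, bead4, bead5, bead6, bead7, bead8, bead9, bead10, bead11, bead12 and bowl below 0.075 m and z of bead1 in the frame of bowl between 0 and 0.06 m and linear speed of each of bead1, bead2, bead3, bead4, bead5, bead6, bead7, bead8, bead9, bead10, bead11, bead12 below 0.05 m/s and z of bead2 in the frame of bowl between 0 and 0.06 m and z of bead3 in the frame of bowl between 0 and 0.06 m and z of bead4 in the frame of bowl between 0 and 0.06 m and z of bead5 in the frame of bowl between 0 and 0.06 m and z of bead6 in the frame of bowl between 0 and 0.06 m and z of bead7 in the frame of bowl between 0 and 0.06 m and z of bead8 in the frame of bowl between 0 and 0.06 m and z of bead9 in the frame of bowl between 0 and 0.06 m and z of bead10 in the frame of bowl between 0 and 0.06 m and z of bead11 in the frame of bowl between 0 and 0.06 m and z of bead12 in the frame of bowl between 0 and 0.06 m and z of divider in the frame of slot below 0.006 m and horizontal distance between divider and slot below 0.015 m and angle between the x axis of divider and the x axis of holder, either way round below 0.2 rad and angle between divider's own z axis and vertical below 0.2 rad and x of scoop in the frame of tray between -0.075 and 0.075 m and y of scoop in the frame of tray between -0.03 and 0.03 m and z of scoop in the frame of tray between 0 and 0.01 m and angle between scoop's own z axis and vertical below 0.1 rad and angle between the x axis of scoop and the x axis of tray, either way round below 0.3 rad and linear speed of each of scoop, bowl below 0.02 m/s and angle between bowl's own z axis and vertical below 0.15 rad and height (world z) of bowl below 0.01 m and x of handle in the frame of tray below -0.01 m); the robot touches nothing.
It fails at once if the fingers touch a bead that lies in the tray ((contact force between the fingers and bead1 above 0.3 N and x of bead1 in the frame of tray between -0.125 and 0.125 m and y of bead1 in the frame of tray between -0.045 and 0.045 m and z of bead1 in the frame of tray between -0.01 and 0.04 m) or (contact force between the fingers and bead2 above 0.3 N and x of bead2 in the frame of tray between -0.125 and 0.125 m and y of bead2 in the frame of tray between -0.045 and 0.045 m and z of bead2 in the frame of tray between -0.01 and 0.04 m) or (contact force between the fingers and bead3 above 0.3 N and x of bead3 in the frame of tray between -0.125 and 0.125 m and y of bead3 in the frame of tray between -0.045 and 0.045 m and z of bead3 in the frame of tray between -0.01 and 0.04 m) or (contact force between the fingers and bead4 above 0.3 N and x of bead4 in the frame of tray between -0.125 and 0.125 m and y of bead4 in the frame of tray between -0.045 and 0.045 m and z of bead4 in the frame of tray between -0.01 and 0.04 m) or (contact force between the fingers and bead5 above 0.3 N and x of bead5 in the frame of tray between -0.125 and 0.125 m and y of bead5 in the frame of tray between -0.045 and 0.045 m and z of bead5 in the frame of tray between -0.01 and 0.04 m) or (contact force between the fingers and bead6 above 0.3 N and x of bead6 in the frame of tray between -0.125 and 0.125 m and y of bead6 in the frame of tray between -0.045 and 0.045 m and z of bead6 in the frame of tray between -0.01 and 0.04 m) or (contact force between the fingers and bead7 above 0.3 N and x of bead7 in the frame of tray between -0.125 and 0.125 m and y of bead7 in the frame of tray between -0.045 and 0.045 m and z of bead7 in the frame of tray between -0.01 and 0.04 m) or (contact force between the fingers and bead8 above 0.3 N and x of bead8 in the frame of tray between -0.125 and 0.125 m and y of bead8 in the frame of tray between -0.045 and 0.045 m and z of bead8 in the frame of tray between -0.01 and 0.04 m) or (contact force between the fingers and bead9 above 0.3 N and x of bead9 in the frame of tray between -0.125 and 0.125 m and y of bead9 in the frame of tray between -0.045 and 0.045 m and z of bead9 in the frame of tray between -0.01 and 0.04 m) or (contact force between the fingers and bead10 above 0.3 N and x of bead10 in the frame of tray between -0.125 and 0.125 m and y of bead10 in the frame of tray between -0.045 and 0.045 m and z of bead10 in the frame of tray between -0.01 and 0.04 m) or (contact force between the fingers and bead11 above 0.3 N and x of bead11 in the frame of tray between -0.125 and 0.125 m and y of bead11 in the frame of tray between -0.045 and 0.045 m and z of bead11 in the frame of tray between -0.01 and 0.04 m) or (contact force between the fingers and bead12 above 0.3 N and x of bead12 in the frame of tray between -0.125 and 0.125 m and y of bead12 in the frame of tray between -0.045 and 0.045 m and z of bead12 in the frame of tray between -0.01 and 0.04 m)).
It fails at once if the bowl is tipped (angle between bowl's own z axis and vertical above 0.6 rad).
It fails at once if the candle is disturbed (distance of candle from where it was at the start of the episode above 0.02 m or angle between candle's own z axis and vertical above 0.3 rad).
Of bead1, bead2, bead3, bead4, bead5, bead6, bead7, bead8, bead9, bead10 only 7 to 10 are there at a start; the rules pass over those that are not, and their reading is None.
At some moment in a run one of bowl may be knocked a few centimetres aside while the robot is not near it.
It also fails if it takes over 208 s, if anything falls off the work surface, if the arm or the gripper's body presses on something with over 40 N, if the wrist force passes 120 N, or if a joint passes its speed limit or range.

### The arm

A 6-joint arm with a two-finger parallel gripper is mounted at the origin on the work surface. World frame = base frame: x ahead of the robot, y to its left, z up, the work surface at z = 0. Lengths are in m, angles in rad, forces in N, time in s.
With the tool pointing down it reaches from about 0.35 to 0.975 m from the base axis. Payload 4.9 kg.
Tool frame: the origin (TCP) lies at the very end of the fingers, on their centre line; the grasp point (between the pads) lies 19 mm behind it; z points along the fingers, y is the line along which they close (so a half turn about z gives the same grasp; the last joint's range is limited). The gripper opens to 85 mm and grips with 20 to 120 N. Pads are 22 mm wide; open, the fingers measure 114 mm over their backs; the gripper's body (76 mm by 85 mm) begins 54 mm behind the grasp point. The pads swing forward as they close: fully open they stand 13 mm farther back than shut.
Start: joints at [-1.345, 0.053, 1.613, -0, 1.476, -0.119], TCP at [0.211, -0.588, 0.231] pointing down, gripper open.
Joint ranges: [-3.01, 3.01], [-1.01, 2.22], [0.06, 2.58], [-1.02, 4.17], [0.09, 2.62], [-3.14, 3.14]. Speed limits (rad/s): [2.57, 2.57, 3.14, 3.14, 3.14, 3.14].

### API

Orientations are given as a unit quaternion [w, x, y, z].
In Python, from plant import manip gives the robot as it stands.
- The arm moves only by the tool send_rows, never from a script. Its argument "increments" is a list of rows, each an object of numbers: "claw": the closure, from -1 (fully open) to 1 (shut); "dx", "dy", "dz": the shift along the tool's x, y, z in units of 0.5 m (1.0 is 0.5 m); "yaw": the turn about the tool's z in units of 1.5 rad (1.0 is 1.5 rad). A call has 1 to 20 rows; each row is the pose to reach, as a shift and turn from the pose commanded when the call began, along the tool's axes at that moment; what a row does not reach only later rows make up. A row lasts 1/8 s, in which the tool goes at most 62.5 mm and 10.7 degrees, less where a joint would pass 70% of its speed; a pose out of reach is approached as far as the arm can. A call with a number of a shift or a turn outside -1 to 1 is refused whole. A call with a gripper value outside its range is refused whole. The fingers move at their own pace and stop on an object; the grip force is fixed at half the most. Time passes only in rows, so rows that repeat a pose let the fingers close. It gives the time, the measured TCP pose, the force, the opening and the grip force at its end, in the units of the state.
- manip.state(): the state, without advancing time (a new reading comes with each control period).
- manip.grab_frame(name): name is "side" or "top"; returns the picture (400x640x3 uint8, red, green, blue); there is no depth.
- manip.camera_params(name): a dict with "camera_matrix" (3x3 intrinsics, pixels), "extrinsics" (4x4, takes a point from world to camera coordinates). Camera axes: x right, y down, z forward; pixel columns grow to the right and rows downward; lengths in m; the calibration is good to about 2 mm. A picture is of the moment at which its call begins. camera_params takes no time and is no camera call.
- manip.job_done(): hands the job in; it is judged then, once.
The state is a dict: "time": time; "joint_pos": joint angles; "joint_vel": joint speeds; "joint_efforts": joint torques, N m; "tool_pos": TCP position; "tool_rot": TCP orientation; "contact_force": force on the tool from outside, world axes, zero at the start; "ft_torque": the same for the moment, N m; "gripper_width": opening from 0.0 (shut) to 1.0 (fully open); "grasp_force": force on a finger pad.
Only numpy, scipy, OpenCV 4.12 (cv2) and the standard library are available. Lean on these libraries where they do the work, as an engineer would, in place of code of your own. Each camera call takes 0.05 s, during which the arm holds its last target. There are 200 camera calls.

## Working session

There is one attempt and no reset: what is moved stays moved. The work goes in short steps, Python scripts to look and compute and a tool call to move; the robot and the scene stay as the last step left them, time stands still between calls to the robot, and variables do not carry over. Pictures are saved under pics/ and viewed, at most 14 in all, crops included, and the job is handed in when it is done.

Besides the shell and the picture viewer there is one more tool, called as name([rows], argument=value, ...), one row to a line, values as JSON. send_rows: Moves the arm, as the interface text tells. Shifts and turns lie within -1 to 1; 1 stands for 0.5 m of shift or 1.5 rad of turn. Its arguments: {"type":"object","properties":{"increments":{"type":"array","items":{"type":"object","properties":{"claw":{"type":"number"},"dx":{"type":"number"},"dy":{"type":"number"},"dz":{"type":"number"},"yaw":{"type":"number"}}}}},"required":["increments"]}

```bash
ls; mkdir -p pics; python3 - <<'E'
from plant import manip
import cv2,numpy as np
print(manip.state())
for n in("side","top"):
    f=manip.grab_frame(n); cv2.imwrite(f"pics/{n}0.png",f[:,:,::-1])
    p=manip.camera_params(n); print(n,np.round(p["camera_matrix"],1).tolist(),np.round(p["extrinsics"],4).tolist())
E
```

```text
pics
{'time': 0.0, 'joint_pos': array([-1.34499977e+00,  5.33228822e-02,  1.61430738e+00,  1.12378977e-05,
        1.47599082e+00, -1.18989233e-01]), 'joint_vel': array([-0.00056455, -0.00019649, -0.00119522, -0.0016202 ,  0.00114258,
        0.00036991]), 'joint_efforts': array([ 5.95931597e-04, -3.93671107e+01, -3.70182323e+01, -1.27379840e-04,
        7.11335932e-03,  1.78552938e-06]), 'tool_pos': array([ 0.21111555, -0.58759985,  0.23007609]), 'tool_rot': array([-1.01306731e-03,  9.85176695e-01,  1.71539647e-01, -4.85518367e-05]), 'contact_force': array([-0.23296117, -0.76114711, -0.1836357 ]), 'ft_torque': array([-0.01873237,  0.00266259, -0.02291578]), 'grasp_force': 0.0, 'gripper_width': 1.002985924450558}
side [[390.3, 0.0, 321.2], [0.0, 390.3, 203.6], [0.0, 0.0, 1.0]] [[0.9593, -0.2822, 0.0119, -0.5954], [-0.1869, -0.6658, -0.7223, 0.176], [0.2118, 0.6907, -0.6915, 0.9001], [0.0, 0.0, 0.0, 1.0]]
top [[465.8, 0.0, 320.1], [0.0, 465.8, 194.5], [0.0, 0.0, 1.0]] [[-0.0197, -0.9997, 0.0153, -0.0], [-0.9937, 0.0179, -0.1107, 0.6357], [0.1104, -0.0174, -0.9937, 1.2127], [0.0, 0.0, 0.0, 1.0]]
```

View pics/top0.png

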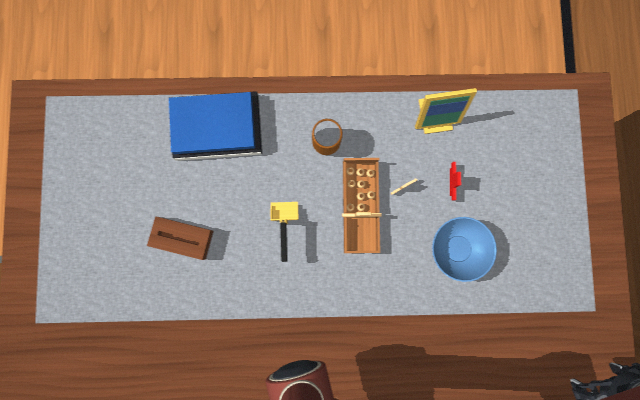

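View pics/side0.png

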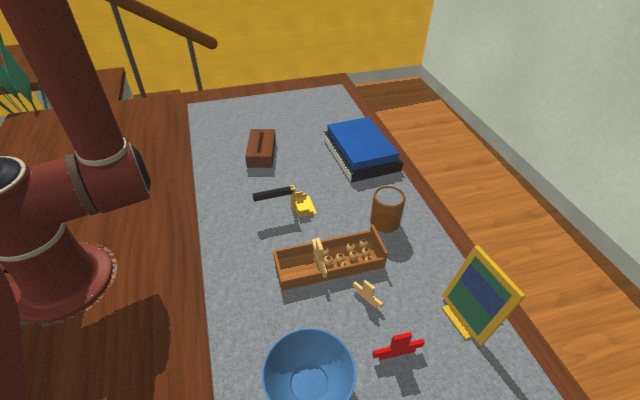

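Divider candidates in the top view: the light board across the tray at (361,215), the small loose light-wood one at (404,187) and the red one at (455,181). By the description I choose the larger light one, hanging in the tray. I'll check it in close crops.

```bash
python3 - <<'E'
import cv2
t=cv2.imread("pics/top0.png"); s=cv2.imread("pics/side0.png")
c=lambda im,x0,x1,y0,y1,k:cv2.resize(im[y0:y1,x0:x1],None,fx=k,fy=k,interpolation=cv2.INTER_CUBIC)
cv2.imwrite("pics/c1.png",c(t,260,400,150,265,5))
cv2.imwrite("pics/c2.png",c(s,240,400,120,290,3.5))
cv2.imwrite("pics/c3.png",c(t,140,220,210,265,8))
E
```

```text
(no output)
```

View pics/c1.png

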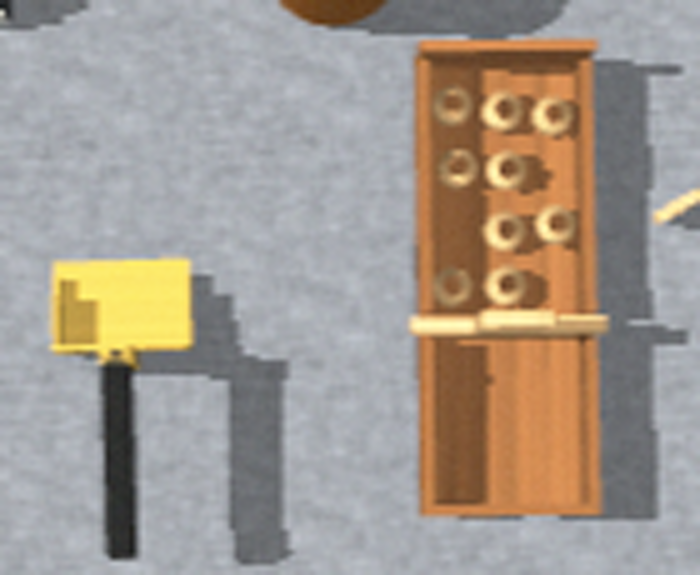

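View pics/c2.png

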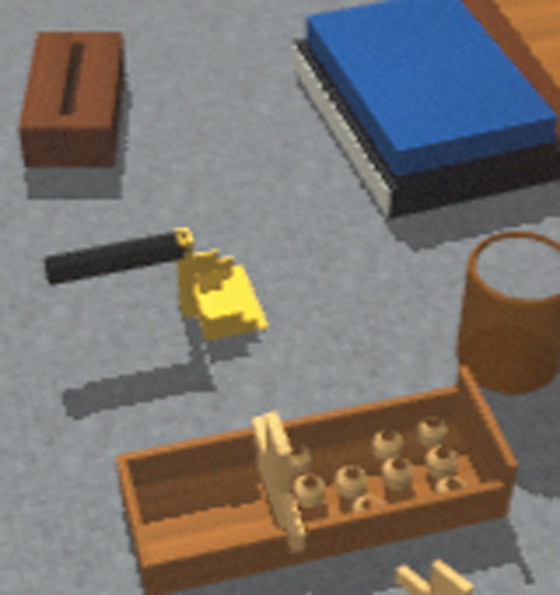

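View pics/c3.png

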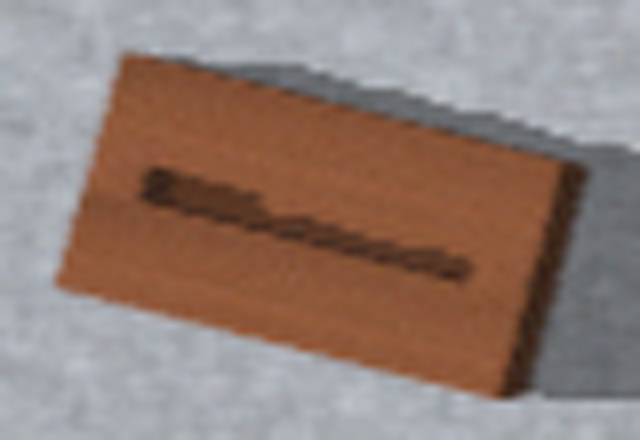

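The chosen divider is confirmed: the large light board with a tab hangs in the tray notches (top crop ears (410,325)–(607,323), tab about (518,318)). The holder is at full-image (179,238), the scoop at (284,212), the bowl at (465,248) and the candle at (327,136). I count 9 beads. Next I fit the poses from both views.

```bash
cat > h.py <<'E'
from plant import manip
import numpy as np, cv2
from scipy.optimize import least_squares
P={n:(np.array(manip.camera_params(n)["camera_matrix"]),np.array(manip.camera_params(n)["extrinsics"])) for n in("side","top")}
def proj(n,X):
    K,E=P[n]; c=np.atleast_2d(X)@E[:3,:3].T+E[:3,3]; p=c@K.T; return p[:,:2]/p[:,2:]
def back(n,uv,z):
    K,E=P[n]; d=E[:3,:3].T@np.linalg.inv(K)@np.array([*uv,1.]); o=-E[:3,:3].T@E[:3,3]
    return o+d*(z-o[2])/d[2]
def tri(a,b): # top px, side px
    f=lambda X:np.r_[proj("top",X)[0]-a,proj("side",X)[0]-b]
    r=least_squares(f,back("top",a,.04)); return r.x,np.abs(r.fun).max()
def fit(obs,x0,free_z=True):
    """obs: list of (cam,uv,local xyz) -> x,y,yaw,z"""
    def f(q):
        c,s=np.cos(q[2]),np.sin(q[2]); r=[]
        for n,uv,L in obs:
            X=[q[0]+c*L[0]-s*L[1],q[1]+s*L[0]+c*L[1],L[2]+q[3]]
            r+=list(proj(n,X)[0]-uv)
        if not free_z: r.append(q[3]*1e4)
        return np.array(r)
    r=least_squares(f,x0); return r.x,r.fun
E
python3 - <<'E'
from h import *
np.set_printoptions(precision=4,suppress=True)
C=lambda x0,y0,k:(lambda u,v:np.array([x0+(u+.5)/k-.5,y0+(v+.5)/k-.5]))
c1=C(260,150,5);c2=C(240,120,3.5);c3=C(140,210,8)
T,S="top","side"
def show(n,obs,x0,t):
    q,r=fit(obs,x0);print(n,q,"res",np.round(r,1)); q2,r2=fit([o for o in obs if o[0]==T],[*q],False);print("   top only z=0",q2,np.abs(r2).max())
h=.044
hold=[(T,c3(125,55),(.04,.075,h)),(T,c3(562,160),(.04,-.075,h)),(T,c3(500,397),(-.04,-.075,h)),(T,c3(57,287),(-.04,.075,h)),
(T,c3(143,186),(0,.056,h)),(T,c3(468,269),(0,-.056,h)),
(S,c2(38,32),(-.04,.075,h)),(S,c2(123,33),(.04,.075,h)),(S,c2(116,130),(.04,-.075,h)),(S,c2(22,128),(-.04,-.075,h))]
show("holder",hold,[.45,.35,-.2,0])
tray=[(T,c1(418,42),(.126,.047,.056)),(T,c1(597,42),(.126,-.047,.056)),(T,c1(420,515),(-.126,.047,.036)),(T,c1(602,515),(-.126,-.047,.036)),
(S,c2(120,458),(-.126,.047,.036)),(S,c2(145,565),(-.126,-.047,.036)),(S,c2(463,370),(.126,.047,.056)),(S,c2(515,465),(.126,-.047,.056))]
show("tray",tray,[.55,-.1,0,0])
div=[(T,c1(410,325),(0,.052,.034)),(T,c1(607,323),(0,-.052,.034)),(T,c1(480,318),(0,.018,.076)),(T,c1(555,318),(0,-.018,.076)),
(S,c2(264,416),(0,.018,.076))]
show("div",div,[.55,-.1,0,0.006])
sc=[(T,c1(52,263),(.02,.037,.002)),(T,c1(190,258),(.02,-.037,.002)),(T,c1(122,556),(-.14,0,.079)),(T,c1(104,556),(-.14,.008,.079)),(T,c1(138,556),(-.14,-.008,.079)),(T,c1(118,362),(-.035,0,.079)),
(S,c2(183,232),(-.03,0,.079)),(S,c2(44,263),(-.14,.008,.075)),(S,c2(266,325),(.02,-.037,.002)),(S,c2(240,265),(.02,.037,.002))]
show("scoop",sc,[.5,.1,0,0])
print("bowl",back(T,(465,248.5),.06),back(S,(309.5,372),.06))
for u,v in [(453,105),(505,110),(552,115),(458,168),(508,170),(505,230),(555,223),(452,287),(505,287)]: print(back(T,c1(u,v),.02)[:2])
E
```

```text
Traceback (most recent call last):
TypeError: show() missing 1 required positional argument: 't'
```

```bash
cat > m.py <<'E'
from h import *
np.set_printoptions(precision=4,suppress=True)
C=lambda x0,y0,k:(lambda u,v:np.array([x0+(u+.5)/k-.5,y0+(v+.5)/k-.5]))
c1=C(260,150,5);c2=C(240,120,3.5);c3=C(140,210,8)
T,S="top","side"
def show(n,obs,x0):
    q,r=fit(obs,x0);print(n,q,"res",np.round(r,1)); q2,r2=fit([o for o in obs if o[0]==T],[*q],False);print("   top only z=0",q2,np.abs(r2).max())
h=.044
hold=[(T,c3(125,55),(.04,.075,h)),(T,c3(562,160),(.04,-.075,h)),(T,c3(500,397),(-.04,-.075,h)),(T,c3(57,287),(-.04,.075,h)),
(T,c3(143,186),(0,.056,h)),(T,c3(468,269),(0,-.056,h)),
(S,c2(38,32),(-.04,.075,h)),(S,c2(123,33),(.04,.075,h)),(S,c2(116,130),(.04,-.075,h)),(S,c2(22,128),(-.04,-.075,h))]
show("holder",hold,[.45,.35,-.2,0])
tray=[(T,c1(418,42),(.126,.047,.056)),(T,c1(597,42),(.126,-.047,.056)),(T,c1(420,515),(-.126,.047,.036)),(T,c1(602,515),(-.126,-.047,.036)),
(S,c2(120,458),(-.126,.047,.036)),(S,c2(145,565),(-.126,-.047,.036)),(S,c2(463,370),(.126,.047,.056)),(S,c2(515,465),(.126,-.047,.056))]
show("tray",tray,[.55,-.1,0,0])
div=[(T,c1(410,325),(0,.052,.034)),(T,c1(607,323),(0,-.052,.034)),(T,c1(480,318),(0,.018,.076)),(T,c1(555,318),(0,-.018,.076)),
(S,c2(264,416),(0,.018,.076))]
show("div",div,[.55,-.1,0,0.006])
sc=[(T,c1(52,263),(.02,.037,.002)),(T,c1(190,258),(.02,-.037,.002)),(T,c1(122,556),(-.14,0,.079)),(T,c1(104,556),(-.14,.008,.079)),(T,c1(138,556),(-.14,-.008,.079)),(T,c1(118,362),(-.035,0,.079)),
(S,c2(183,232),(-.03,0,.079)),(S,c2(44,263),(-.14,.008,.075)),(S,c2(266,325),(.02,-.037,.002)),(S,c2(240,265),(.02,.037,.002))]
show("scoop",sc,[.5,.1,0,0])
print("bowl",back(T,(465,248.5),.06),back(S,(309.5,372),.06))
for u,v in [(453,105),(505,110),(552,115),(458,168),(508,170),(505,230),(555,223),(452,287),(505,287)]: print(back(T,c1(u,v),.02)[:2])
E
python3 m.py
```

```text
holder [ 0.528   0.3632 -0.2557 -0.0029] res [-0.5 -0.4  0.  -0.1 -0.2  0.  -0.3  0.3  0.1 -0.3  0.8 -0.6 -0.   0.3
  0.  -0.1 -0.7 -0.4 -0.4  0.4]
   top only z=0 [ 0.5275  0.3624 -0.2595 -0.    ] 0.8262882178268001
tray [ 0.6045 -0.1207 -0.0135 -0.0035] res [ 0.1 -0.2 -0.6 -0.3  0.3  0.3 -0.7  0.1 -1.1 -0.3 -0.4  1.   0.9 -0.9
  0.7  0.7]
   top only z=0 [ 0.6041 -0.1209 -0.0145 -0.    ] 0.4810015108100174
div [ 0.579  -0.1208  0.0054  0.0023] res [ 0.2  0.7 -0.3  0.2  0.4  0.7 -0.7  0.4  1.7 -0.3]
   top only z=0 [ 0.5805 -0.1212 -0.01    0.    ] 0.5985380898306971
scoop [ 0.6004  0.0876  0.026  -0.001 ] res [ 0.1  0.5 -0.5  0.3  0.   1.   0.5  1.2 -0.   0.9 -0.7 -1.4  2.   0.7
 -0.2 -0.7  0.5  0.3  0.2 -0.1]
   top only z=0 [ 0.6014  0.0866  0.0182 -0.    ] 1.8638458333816743
bowl [ 0.4846 -0.3862  0.06  ] [ 0.4845 -0.3866  0.06  ]
[ 0.7016 -0.0957]
[ 0.6983 -0.1241]
[ 0.6951 -0.1497]
[ 0.6668 -0.0975]
[ 0.6653 -0.1247]
[ 0.6324 -0.1221]
[ 0.6358 -0.1494]
[ 0.6019 -0.0925]
[ 0.6014 -0.1212]
```

```bash
cat >> h.py <<'E'
def tool():
    s=manip.state(); w,x,y,z=s["tool_rot"]
    ax=np.array([1-2*(y*y+z*z),2*(x*y+w*z)]); return np.array(s["tool_pos"]),np.arctan2(ax[1],ax[0]),s
def rel(x,y,z,psi):
    """increments to reach world TCP x,y,z, heading psi of tool x"""
    p,a,s=tool(); d=np.array([x,y,z])-p; c,n=np.cos(a),np.sin(a)
    dp=(psi-a+np.pi)%(2*np.pi)-np.pi
    print("from",np.round(p,4),round(a,4),"-> dx %.4f dy %.4f dz %.4f yaw %.4f"%((c*d[0]+n*d[1])/.5,(n*d[0]-c*d[1])/.5,-d[2]/.5,-dp/1.5), "q",np.round(s["joint_pos"],2),"F",np.round(s["contact_force"],1),"t",round(s["time"],2))
E
python3 -c "
from h import *
rel(.579,-.1205,.15,1.556)"
```

```text
from [ 0.2111 -0.5877  0.2302] 0.3448 -> dx 1.0083 dy -0.6307 dz 0.1603 yaw -0.8075 q [-1.35  0.05  1.61  0.    1.48 -0.12] F [ 0.2 -0.7 -0.3] t 0.1
```

send_rows([
  {"dx": 0.98,"dy": -0.62,"dz": 0.1,"yaw": -0.8,"claw": -1},
  {"dx": 0.98,"dy": -0.62,"dz": 0.1,"yaw": -0.8,"claw": -1},
  {"dx": 0.98,"dy": -0.62,"dz": 0.1,"yaw": -0.8,"claw": -1},
  {"dx": 0.98,"dy": -0.62,"dz": 0.1,"yaw": -0.8,"claw": -1},
  {"dx": 0.98,"dy": -0.62,"dz": 0.1,"yaw": -0.8,"claw": -1},
  {"dx": 0.98,"dy": -0.62,"dz": 0.1,"yaw": -0.8,"claw": -1},
  {"dx": 0.98,"dy": -0.62,"dz": 0.1,"yaw": -0.8,"claw": -1},
  {"dx": 0.98,"dy": -0.62,"dz": 0.1,"yaw": -0.8,"claw": -1},
  {"dx": 0.98,"dy": -0.62,"dz": 0.1,"yaw": -0.8,"claw": -1},
  {"dx": 0.98,"dy": -0.62,"dz": 0.1,"yaw": -0.8,"claw": -1},
  {"dx": 0.98,"dy": -0.62,"dz": 0.1,"yaw": -0.8,"claw": -1},
  {"dx": 0.98,"dy": -0.62,"dz": 0.1,"yaw": -0.8,"claw": -1},
  {"dx": 0.98,"dy": -0.62,"dz": 0.1,"yaw": -0.8,"claw": -1},
  {"dx": 0.98,"dy": -0.62,"dz": 0.1,"yaw": -0.8,"claw": -1},
])

```text
time: 1.85
tool_pos: [0.5672, -0.1319, 0.1816]
tool_rot: [0.0, 0.717, 0.697, 0.0]
contact_force: [-0.1, 0.7, 0.2]
gripper_width: 0.999
grasp_force: 0.0
```

```bash
python3 -c "
from h import *
rel(.579,-.1205,.052,1.556)"
```

```text
from [ 0.5672 -0.1319  0.1816] 1.543 -> dx 0.0235 dy 0.0229 dz 0.2591 yaw -0.0087 q [-0.36 -0.01  1.76 -0.    1.39 -0.33] F [-0.1  0.7  0.2] t 1.85
```

send_rows([
  {"dx": 0.0235,"dy": 0.023,"dz": 0,"yaw": -0.009,"claw": -1},
  {"dx": 0.0235,"dy": 0.023,"dz": 0,"yaw": -0.009,"claw": -1},
  {"dx": 0.0235,"dy": 0.023,"dz": 0.1,"yaw": -0.009,"claw": -1},
  {"dx": 0.0235,"dy": 0.023,"dz": 0.18,"yaw": -0.009,"claw": -1},
  {"dx": 0.0235,"dy": 0.023,"dz": 0.24,"yaw": -0.009,"claw": -1},
  {"dx": 0.0235,"dy": 0.023,"dz": 0.26,"yaw": -0.009,"claw": -1},
  {"dx": 0.0235,"dy": 0.023,"dz": 0.26,"yaw": -0.009,"claw": -1},
  {"dx": 0.0235,"dy": 0.023,"dz": 0.26,"yaw": -0.009,"claw": -1},
])

```text
time: 2.85
tool_pos: [0.5808, -0.1198, 0.0532]
tool_rot: [0.001, 0.711, 0.703, 0.001]
contact_force: [-0.4, 0.4, -0.1]
gripper_width: 0.998
grasp_force: 0.0
```

```bash
python3 - <<'E'
from h import *
rel(.579,-.1205,.052,1.556)
t=manip.grab_frame("top")[:,:,::-1];s=manip.grab_frame("side")[:,:,::-1]
a=cv2.resize(t[140:260,310:420],None,fx=3.6,fy=3.6,interpolation=2)
b=cv2.resize(s[200:300,255:355],None,fx=3.6,fy=3.6,interpolation=2)
o=np.zeros((432,800,3),np.uint8);o[:,:396]=a[:432,:396];o[:360,400:760]=b;cv2.imwrite("pics/d1.png",o)
E
```

```text
from [ 0.5808 -0.1198  0.0532] 1.5584 -> dx -0.0015 dy -0.0035 dz 0.0024 yaw 0.0016 q [-0.33  0.15  1.82  0.    1.17 -0.32] F [-0.4  0.4 -0.1] t 2.85
```

View pics/d1.png

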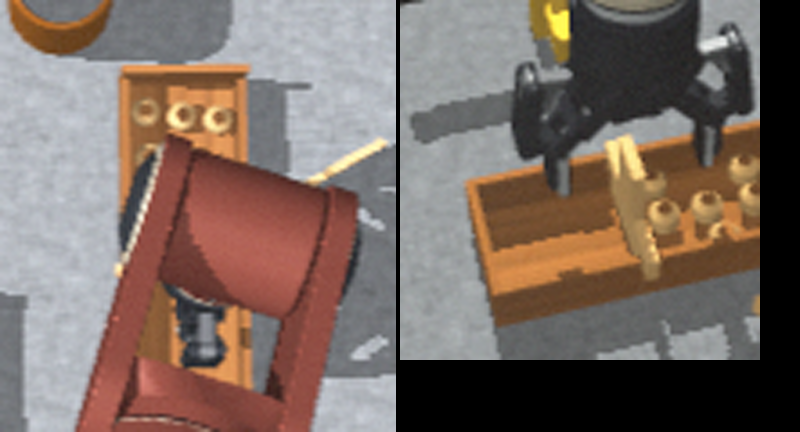

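The fingers straddle the tab: the tips are at about (560,185) and (708,160) in the picture, with the tab between them at (622,150) and the tips above the beads. I close and lift.

send_rows([
  {"dx": -0.001,"dy": -0.0035,"dz": 0.007,"yaw": 0.0016,"claw": -1},
  {"dx": -0.001,"dy": -0.0035,"dz": 0.007,"yaw": 0.0016,"claw": 1},
  {"dx": -0.001,"dy": -0.0035,"dz": 0.007,"yaw": 0.0016,"claw": 1},
  {"dx": -0.001,"dy": -0.0035,"dz": 0.007,"yaw": 0.0016,"claw": 1},
  {"dx": -0.001,"dy": -0.0035,"dz": 0.007,"yaw": 0.0016,"claw": 1},
  {"dx": -0.001,"dy": -0.0035,"dz": 0.007,"yaw": 0.0016,"claw": 1},
  {"dx": -0.001,"dy": -0.0035,"dz": 0.007,"yaw": 0.0016,"claw": 1},
  {"dx": -0.001,"dy": -0.0035,"dz": 0.007,"yaw": 0.0016,"claw": 1},
  {"dx": -0.001,"dy": -0.0035,"dz": 0.007,"yaw": 0.0016,"claw": 1},
  {"dx": -0.001,"dy": -0.0035,"dz": 0.007,"yaw": 0.0016,"claw": 1},
])

```text
time: 4.2
tool_pos: [0.5778, -0.1199, 0.0478]
tool_rot: [0.0, 0.712, 0.702, 0.0]
contact_force: [1.3, -0.2, -1.6]
gripper_width: 0.087
grasp_force: 62.0
```

send_rows([
  {"dz": -0.05,"claw": 1},
  {"dz": -0.12,"claw": 1},
  {"dz": -0.2,"claw": 1},
  {"dz": -0.3,"claw": 1},
  {"dz": -0.36,"claw": 1},
  {"dz": -0.36,"claw": 1},
  {"dz": -0.36,"claw": 1},
])

```text
invalid input
```

```bash
python3 - <<'E'
from h import *
# above the holder
rel(.5277,.3628,.16,np.pi/2-.2575)
E
```

```text
from [ 0.5778 -0.1199  0.0478] 1.556 -> dx 0.9637 dy -0.1145 dz -0.2244 yaw 0.1618 q [-0.33  0.15  1.83  0.    1.16 -0.32] F [ 1.3 -0.2 -1.6] t 4.2
```

send_rows([
  {"dx": 0,"dy": 0,"dz": -0.05,"yaw": 0,"claw": 1},
  {"dx": 0,"dy": 0,"dz": -0.12,"yaw": 0,"claw": 1},
  {"dx": 0,"dy": 0,"dz": -0.2,"yaw": 0,"claw": 1},
  {"dx": 0,"dy": 0,"dz": -0.3,"yaw": 0,"claw": 1},
  {"dx": 0,"dy": 0,"dz": -0.3,"yaw": 0,"claw": 1},
  {"dx": 0.05,"dy": -0.01,"dz": -0.3,"yaw": 0,"claw": 1},
  {"dx": 0.15,"dy": -0.02,"dz": -0.3,"yaw": 0.02,"claw": 1},
  {"dx": 0.26,"dy": -0.03,"dz": -0.3,"yaw": 0.04,"claw": 1},
  {"dx": 0.37,"dy": -0.045,"dz": -0.3,"yaw": 0.06,"claw": 1},
  {"dx": 0.48,"dy": -0.06,"dz": -0.3,"yaw": 0.08,"claw": 1},
  {"dx": 0.59,"dy": -0.07,"dz": -0.3,"yaw": 0.1,"claw": 1},
  {"dx": 0.7,"dy": -0.085,"dz": -0.3,"yaw": 0.12,"claw": 1},
  {"dx": 0.81,"dy": -0.1,"dz": -0.3,"yaw": 0.14,"claw": 1},
  {"dx": 0.9,"dy": -0.11,"dz": -0.3,"yaw": 0.16,"claw": 1},
  {"dx": 0.964,"dy": -0.1145,"dz": -0.28,"yaw": 0.162,"claw": 1},
  {"dx": 0.964,"dy": -0.1145,"dz": -0.224,"yaw": 0.162,"claw": 1},
  {"dx": 0.964,"dy": -0.1145,"dz": -0.224,"yaw": 0.162,"claw": 1},
  {"dx": 0.964,"dy": -0.1145,"dz": -0.224,"yaw": 0.162,"claw": 1},
])

```text
time: 6.45
tool_pos: [0.5276, 0.3625, 0.1597]
tool_rot: [-0.0, 0.792, 0.61, -0.0]
contact_force: [-0.6, -0.4, -0.0]
gripper_width: 0.084
grasp_force: 62.2
```

```bash
python3 - <<'E'
from h import *
rel(.5277,.3628,.12,np.pi/2-.2575)
t=manip.grab_frame("top")[:,:,::-1];s=manip.grab_frame("side")[:,:,::-1]
cv2.imwrite("pics/t2.png",t);cv2.imwrite("pics/s2.png",s)
a=cv2.resize(t[195:275,135:235],None,fx=4,fy=4,interpolation=2)
b=cv2.resize(s[100:185,220:310],None,fx=4,fy=4,interpolation=2)
o=np.zeros((340,800,3),np.uint8);o[:320,:400]=a;o[:340,420:780]=b;cv2.imwrite("pics/d2.png",o)
E
```

```text
from [0.5276 0.3625 0.1597] 1.3123 -> dx 0.0006 dy 0.0001 dz 0.0794 yaw -0.0006 q [ 0.49  0.14  1.64 -0.    1.36  0.74] F [-0.6 -0.4 -0. ] t 6.45
```

View pics/d2.png

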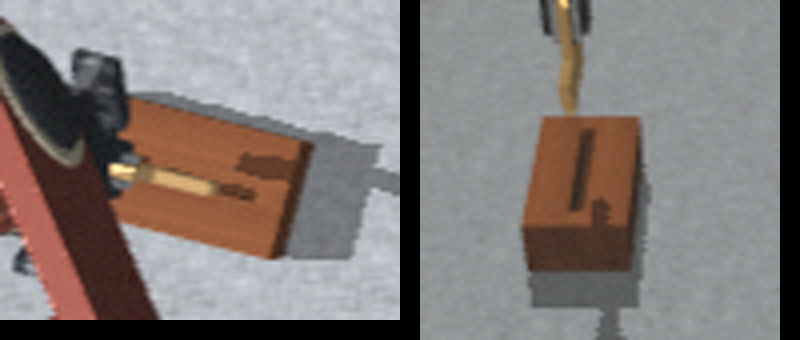

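```bash
python3 - <<'E'
from h import *
y=-.2585;c,s=np.cos(y),np.sin(y)
W=lambda L,o:[o[0]+c*L[0]-s*L[1],o[1]+s*L[0]+c*L[1],o[2]+L[2]]
D=(.5276,.3625,.118);H=(.5277,.3628,0)
ct=lambda p:(p-[135,195]+.5)*4-.5
cs=lambda p:(p-[220,100]+.5)*4-.5+[420,0]
print("top: ear end",ct(proj("top",W((0,-.052,.034),D))),"tab end",ct(proj("top",W((0,-.018,.076),D))),"slot end",ct(proj("top",W((0,-.056,.044),H))),
 "corners",ct(proj("top",[W((.04,-.075,.044),H),W((-.04,-.075,.044),H)])))
print("side: low end",cs(proj("side",[W((0,-.038,0),D),W((0,-.052,.016),D),W((0,-.052,.034),D)])),"slot ends",cs(proj("side",[W((0,-.056,.044),H),W((0,.056,.044),H)])))
E
```

```text
top: ear end [[206.38578292 189.52403851]] tab end [[129.40874842 174.77479195]] slot end [[256.42533252 192.3906018 ]] corners [[300.58055001 139.81969812]
 [268.3566736  259.1995564 ]]
side: low end [[570.25531342 114.04843317]
 [566.26266133 105.81474728]
 [563.67050846  84.23489071]] slot ends [[578.01923592 209.83861038]
 [590.00136149 127.90447617]]
```

```bash
python3 - <<'E'
import cv2,numpy as np
t=cv2.imread("pics/t2.png");s=cv2.imread("pics/s2.png")
a=cv2.resize(t[225:260,160:215],None,fx=10,fy=10,interpolation=2)
b=cv2.resize(s[95:160,345-100:385-100],None,fx=6,fy=6,interpolation=2)
o=np.zeros((390,800,3),np.uint8);o[:350,:550]=a;o[:390,556:796]=b;cv2.imwrite("pics/d3.png",o)
E
```

```text
(no output)
```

View pics/d3.png

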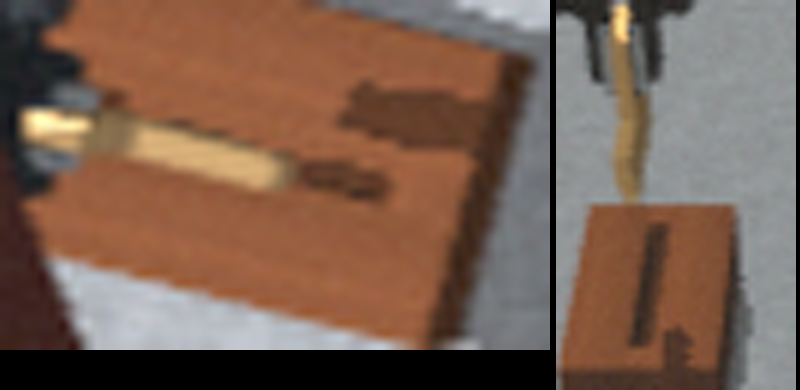

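```bash
python3 - <<'E'
from h import *
y=-.2585;c,s=np.cos(y),np.sin(y)
W=lambda L,o:[o[0]+c*L[0]-s*L[1],o[1]+s*L[0]+c*L[1],o[2]+L[2]]
D=(.5276,.3625,.118);H=(.5277,.3628,0)
z=lambda X:np.round((proj("top",X)-[160,225]+.5)*10-.5)
print("ear upper edge",z([W((.004,-.02,.034),D),W((.004,-.052,.034),D)]).tolist(),"lower",z([W((-.004,-.02,.034),D),W((-.004,-.052,.034),D),W((-.004,-.052,.016),D),W((.004,-.052,.016),D)]).tolist())
print("slot right corners",z([W((.006,-.056,.044),H),W((-.006,-.056,.044),H)]).tolist(),"holder",z([W((.04,-.075,.044),H),W((-.04,-.075,.044),H)]).tolist())
zs=lambda X:np.round((proj("side",X)-[245,95]+.5)*6-.5)+[556,0]
print("side low",zs([W((-.004,-.038,0),D),W((.004,-.038,0),D),W((.004,-.052,.034),D),W((-.004,-.052,.034),D)]).tolist(),"slot",zs([W((-.006,-.056,.044),H),W((.006,-.056,.044),H),W((-.006,.056,.044),H),W((.006,.056,.044),H)]).tolist())
E
```

```text
ear upper edge [[142.0, 126.0], [271.0, 158.0]] lower [[133.0, 159.0], [262.0, 191.0], [282.0, 191.0], [291.0, 159.0]]
slot right corners [[398.0, 159.0], [386.0, 204.0]] holder [[502.0, 50.0], [422.0, 349.0]]
side low [[623.0, 201.0], [640.0, 201.0], [630.0, 157.0], [613.0, 157.0]] slot [[631.0, 345.0], [655.0, 345.0], [650.0, 222.0], [672.0, 222.0]]
```

The divider hangs in line with the slot: in the enlarged crop its ear line runs (135,136)→(278,172) and the slot's right end is at (388,181), both within about 1 mm of prediction. I lower it and watch the force.

send_rows([
  {"dx": 0,"dy": 0,"dz": 0.06,"yaw": 0,"claw": 1},
  {"dx": 0,"dy": 0,"dz": 0.11,"yaw": 0,"claw": 1},
  {"dx": 0,"dy": 0,"dz": 0.13,"yaw": 0,"claw": 1},
  {"dx": 0,"dy": 0,"dz": 0.14,"yaw": 0,"claw": 1},
  {"dx": 0,"dy": 0,"dz": 0.15,"yaw": 0,"claw": 1},
  {"dx": 0,"dy": 0,"dz": 0.155,"yaw": 0,"claw": 1},
  {"dx": 0,"dy": 0,"dz": 0.155,"yaw": 0,"claw": 1},
])

```text
time: 7.42
tool_pos: [0.5278, 0.363, 0.0826]
tool_rot: [0.0, 0.792, 0.61, 0.0]
contact_force: [-0.3, -1.0, -0.4]
gripper_width: 0.084
grasp_force: 62.2
```

send_rows([
  {"dx": 0,"dy": 0,"dz": 0.01,"yaw": 0,"claw": 1},
  {"dx": 0,"dy": 0,"dz": 0.02,"yaw": 0,"claw": 1},
  {"dx": 0,"dy": 0,"dz": 0.03,"yaw": 0,"claw": 1},
  {"dx": 0,"dy": 0,"dz": 0.04,"yaw": 0,"claw": 1},
  {"dx": 0,"dy": 0,"dz": 0.048,"yaw": 0,"claw": 1},
  {"dx": 0,"dy": 0,"dz": 0.052,"yaw": 0,"claw": 1},
  {"dx": 0,"dy": 0,"dz": 0.052,"yaw": 0,"claw": 1},
])

```text
time: 8.3
tool_pos: [0.5276, 0.363, 0.0562]
tool_rot: [-0.0, 0.792, 0.61, -0.0]
contact_force: [-0.7, 0.8, 0.1]
gripper_width: 0.089
grasp_force: 62.4
```

send_rows([
  {"dx": 0,"dy": 0,"dz": 0.003,"yaw": 0,"claw": 1},
  {"dx": 0,"dy": 0,"dz": 0.003,"yaw": 0,"claw": -1},
  {"dx": 0,"dy": 0,"dz": 0.003,"yaw": 0,"claw": -1},
  {"dx": 0,"dy": 0,"dz": 0.003,"yaw": 0,"claw": -1},
  {"dx": 0,"dy": 0,"dz": 0.003,"yaw": 0,"claw": -1},
  {"dx": 0,"dy": 0,"dz": 0,"yaw": 0,"claw": -1},
  {"dx": 0,"dy": 0,"dz": -0.1,"yaw": 0,"claw": -1},
  {"dx": 0,"dy": 0,"dz": -0.2,"yaw": 0,"claw": -1},
  {"dx": 0,"dy": 0,"dz": -0.25,"yaw": 0,"claw": -1},
  {"dx": 0,"dy": 0,"dz": -0.25,"yaw": 0,"claw": -1},
])

```text
time: 9.55
tool_pos: [0.5292, 0.3638, 0.1847]
tool_rot: [0.001, 0.792, 0.61, 0.003]
contact_force: [1.4, -0.4, -0.1]
gripper_width: 1.002
grasp_force: 0.0
```

```bash
python3 - <<'E'
from h import *
rel(.513,.0855,.18,0.02)
rel(.513,.0855,.18,0.02-np.pi)
s=manip.grab_frame("side")[:,:,::-1];cv2.imwrite("pics/s3.png",s)
y=-.2585;c,sn=np.cos(y),np.sin(y)
H=(.5277,.3628,.014)
W=lambda L,o=H:[o[0]+c*L[0]-sn*L[1],o[1]+sn*L[0]+c*L[1],o[2]+L[2]]
im=cv2.resize(s[115:175,235:295],None,fx=7,fy=7,interpolation=2)
p=(proj("side",[W((0,-.052,.034)),W((0,-.018,.034)),W((0,-.018,.076)),W((0,.018,.076))])-[235,115]+.5)*7-.5
for q in p: cv2.circle(im,tuple(int(round(v)) for v in q),3,(0,0,255),-1)
cv2.imwrite("pics/d4.png",im)
E
```

```text
from [0.5292 0.3638 0.1847] 1.3129 -> dx -0.5464 dy 0.1107 dz 0.0094 yaw 0.8620 q [0.49 0.12 1.62 0.   1.4  0.74] F [ 1.4 -0.4 -0.1] t 9.55
from [0.5292 0.3638 0.1847] 1.3129 -> dx -0.5464 dy 0.1107 dz 0.0094 yaw -1.2324 q [0.49 0.12 1.62 0.   1.4  0.74] F [ 1.4 -0.4 -0.1] t 9.55
```

View pics/d4.png

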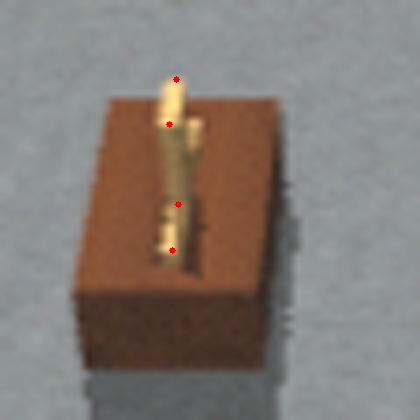

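The divider is home: the tab top at (170,85) and the ear at (172,250) coincide with the predicted marks for the slot. On to the scoop.

send_rows([
  {"dx": -0.25,"dy": 0.05,"dz": 0.0,"yaw": 0.86,"claw": -1},
  {"dx": -0.545,"dy": 0.08,"dz": 0.01,"yaw": 0.86,"claw": -1},
  {"dx": -0.545,"dy": 0.08,"dz": 0.01,"yaw": 0.86,"claw": -1},
  {"dx": -0.545,"dy": 0.08,"dz": 0.01,"yaw": 0.86,"claw": -1},
  {"dx": -0.545,"dy": 0.08,"dz": 0.01,"yaw": 0.86,"claw": -1},
  {"dx": -0.545,"dy": 0.08,"dz": 0.01,"yaw": 0.86,"claw": -1},
  {"dx": -0.545,"dy": 0.08,"dz": 0.01,"yaw": 0.86,"claw": -1},
  {"dx": -0.545,"dy": 0.08,"dz": 0.01,"yaw": 0.86,"claw": -1},
  {"dx": -0.545,"dy": 0.08,"dz": 0.01,"yaw": 0.86,"claw": -1},
  {"dx": -0.545,"dy": 0.08,"dz": 0.01,"yaw": 0.86,"claw": -1},
  {"dx": -0.545,"dy": 0.08,"dz": 0.01,"yaw": 0.86,"claw": -1},
])

```text
time: 10.98
tool_pos: [0.4967, 0.0894, 0.1762]
tool_rot: [0.0, 1.0, 0.012, -0.0]
contact_force: [0.6, 1.1, 0.0]
gripper_width: 0.997
grasp_force: 0.0
```

```bash
python3 - <<'E'
from h import *
rel(.531,.0858,.051,0.022)
E
```

```text
from [0.4967 0.0894 0.1762] 0.0238 -> dx 0.0683 dy 0.0088 dz 0.2504 yaw 0.0012 q [ 0.03 -0.2   1.95 -0.    1.4   1.58] F [0.6 1.1 0. ] t 10.97
```

send_rows([
  {"dx": 0.068,"dy": 0.009,"dz": 0,"yaw": 0.001,"claw": -1},
  {"dx": 0.068,"dy": 0.009,"dz": 0.05,"yaw": 0.001,"claw": -1},
  {"dx": 0.068,"dy": 0.009,"dz": 0.15,"yaw": 0.001,"claw": -1},
  {"dx": 0.068,"dy": 0.009,"dz": 0.21,"yaw": 0.001,"claw": -1},
  {"dx": 0.068,"dy": 0.009,"dz": 0.24,"yaw": 0.001,"claw": -1},
  {"dx": 0.068,"dy": 0.009,"dz": 0.25,"yaw": 0.001,"claw": -1},
  {"dx": 0.068,"dy": 0.009,"dz": 0.25,"yaw": 0.001,"claw": -1},
  {"dx": 0.068,"dy": 0.009,"dz": 0.25,"yaw": 0.001,"claw": 1},
  {"dx": 0.068,"dy": 0.009,"dz": 0.25,"yaw": 0.001,"claw": 1},
  {"dx": 0.068,"dy": 0.009,"dz": 0.25,"yaw": 0.001,"claw": 1},
  {"dx": 0.068,"dy": 0.009,"dz": 0.25,"yaw": 0.001,"claw": 1},
  {"dx": 0.068,"dy": 0.009,"dz": 0.25,"yaw": 0.001,"claw": 1},
  {"dx": 0.068,"dy": 0.009,"dz": 0.25,"yaw": 0.001,"claw": 1},
  {"dx": 0.068,"dy": 0.009,"dz": 0.25,"yaw": 0.001,"claw": 1},
  {"dx": 0.068,"dy": 0.009,"dz": 0.25,"yaw": 0.001,"claw": 1},
])

```text
time: 12.85
tool_pos: [0.531, 0.0856, 0.0517]
tool_rot: [-0.0, 1.0, 0.011, 0.0]
contact_force: [-2.5, 0.2, 5.3]
gripper_width: 0.174
grasp_force: 58.9
```

```bash
python3 - <<'E'
from h import *
rel(.5,-.1,.2,0.0)
E
```

```text
from [0.531  0.0856 0.0517] 0.0214 -> dx -0.0699 dy 0.3699 dz -0.2966 yaw 0.0143 q [0.02 0.03 1.95 0.   1.16 1.57] F [-2.5  0.2  5.3] t 12.85
```

```bash
python3 - <<'E'
from h import *
rel(.4623,-.1188,.1217,-0.014)
print("candle",back("top",(327,132),.099),"frame",back("top",(430,130),0),back("top",(476,90),.15),back("top",(420,95),.15))
E
```

```text
from [0.531  0.0856 0.0517] 0.0214 -> dx -0.1461 dy 0.4058 dz -0.1400 yaw 0.0236 q [0.02 0.03 1.95 0.   1.16 1.57] F [-2.5  0.2  5.3] t 12.85
candle [ 0.79057961 -0.03185347  0.099     ] frame [ 0.81634109 -0.32488255  0.        ] [ 0.87947279 -0.40600825  0.15      ] [ 0.86862328 -0.26456343  0.15      ]
```

send_rows([
  {"dx": 0,"dy": 0,"dz": -0.05,"yaw": 0,"claw": 1},
  {"dx": 0,"dy": 0,"dz": -0.14,"yaw": 0,"claw": 1},
  {"dx": -0.01,"dy": 0.02,"dz": -0.2,"yaw": 0,"claw": 1},
  {"dx": -0.04,"dy": 0.1,"dz": -0.2,"yaw": 0,"claw": 1},
  {"dx": -0.08,"dy": 0.2,"dz": -0.2,"yaw": 0.02,"claw": 1},
  {"dx": -0.12,"dy": 0.3,"dz": -0.2,"yaw": 0.02,"claw": 1},
  {"dx": -0.146,"dy": 0.38,"dz": -0.2,"yaw": 0.024,"claw": 1},
  {"dx": -0.146,"dy": 0.406,"dz": -0.17,"yaw": 0.024,"claw": 1},
  {"dx": -0.146,"dy": 0.406,"dz": -0.14,"yaw": 0.024,"claw": 1},
  {"dx": -0.146,"dy": 0.406,"dz": -0.14,"yaw": 0.024,"claw": 1},
  {"dx": -0.146,"dy": 0.406,"dz": -0.14,"yaw": 0.024,"claw": 1},
])

```text
time: 14.22
tool_pos: [0.4624, -0.1179, 0.1209]
tool_rot: [-0.0, 1.0, -0.006, -0.0]
contact_force: [-0.8, -0.3, -0.9]
gripper_width: 0.177
grasp_force: 58.9
```

```bash
python3 - <<'E'
from h import *
rel(.4623,-.1188,.1217,-0.014)
t=manip.grab_frame("top")[:,:,::-1];s=manip.grab_frame("side")[:,:,::-1]
cv2.imwrite("pics/t4.png",t);cv2.imwrite("pics/s4.png",s)
a=cv2.resize(t[150:260,330:395],None,fx=5,fy=5,interpolation=2)
b=cv2.resize(s[195:300,265:355],None,fx=5,fy=5,interpolation=2)
o=np.zeros((550,790,3),np.uint8);o[:,:325]=a;o[:525,335:785]=b;cv2.imwrite("pics/d5.png",o)
E
```

```text
from [ 0.4624 -0.1179  0.1209] -0.0128 -> dx -0.0002 dy 0.0018 dz -0.0016 yaw 0.0008 q [-0.41 -0.22  2.05  0.    1.3   1.18] F [-0.8 -0.3 -0.9] t 14.22
```

View pics/d5.png

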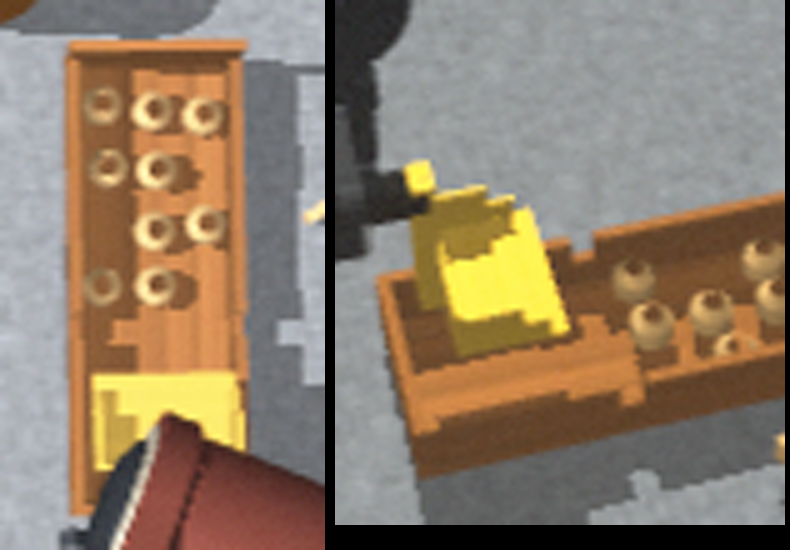

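```bash
python3 - <<'E'
from h import *
np.set_printoptions(precision=4,suppress=True)
T=lambda u,v:np.array([330+(u+.5)/5-.5,150+(v+.5)/5-.5]);S=lambda u,v:np.array([265+(u-335+.5)/5-.5,195+(v+.5)/5-.5])
o=[("top",T(92,376),(.02,.037,.0025)),("top",T(240,372),(.02,-.037,.0025)),("side",S(568,330),(.02,-.037,.001)),("side",S(530,213),(.02,.037,.0025)),("top",T(92,468),(-.03,.037,.028))]
q,r=fit(o,[.53,-.12,0,.07]);print(q,np.round(r,1))
q,r=fit(o[:2],[.53,-.12,0,.0692],True);print(q,np.round(r,1))
t=[("top",T(67,43),(.126,.047,.056)),("top",T(246,43),(.126,-.047,.056)),("top",T(70,515),(-.126,.047,.036)),
 ("side",S(377,280),(-.126,.047,.036)),("side",S(415,475),(-.126,-.047,0)),("side",S(407,428),(-.126,-.047,.036))]
q,r=fit(t,[.6,-.12,0,0]);print(q,np.round(r,1))
E
```

```text
[ 0.5321 -0.1186 -0.0287  0.0677] [ 0.1 -0.6 -1.   0.5  0.1  0.7  0.2 -0.8  0.8  0.4]
[ 0.53   -0.1158  0.0079  0.1117] [0. 0. 0. 0.]
[ 0.6034 -0.1196 -0.0241 -0.0023] [ 0.4 -0.3 -0.2 -0.  -0.6  0.5 -0.6 -1.4  0.1  0.7  0.7  0.8]
```

The scoop hangs over the near part of the tray: its lip corners are at (92,376) and (240,372), and the fit agrees with the tool pose to 1 mm. I lower it to the floor.

send_rows([
  {"dx": 0,"dy": 0.002,"dz": 0.0,"yaw": 0.002,"claw": 1},
  {"dx": 0,"dy": 0.002,"dz": 0.03,"yaw": 0.002,"claw": 1},
  {"dx": 0,"dy": 0.002,"dz": 0.07,"yaw": 0.002,"claw": 1},
  {"dx": 0,"dy": 0.002,"dz": 0.1,"yaw": 0.002,"claw": 1},
  {"dx": 0,"dy": 0.002,"dz": 0.12,"yaw": 0.002,"claw": 1},
  {"dx": 0,"dy": 0.002,"dz": 0.128,"yaw": 0.002,"claw": 1},
  {"dx": 0,"dy": 0.002,"dz": 0.13,"yaw": 0.002,"claw": 1},
  {"dx": 0,"dy": 0.002,"dz": 0.13,"yaw": 0.002,"claw": 1},
])

```text
time: 15.32
tool_pos: [0.4627, -0.1202, 0.0569]
tool_rot: [0.0, 1.0, -0.009, 0.001]
contact_force: [0.4, -0.1, -1.7]
gripper_width: 0.176
grasp_force: 58.9
```

send_rows([
  {"dx": 0,"dy": 0,"dz": 0.002,"yaw": 0,"claw": 1},
  {"dx": 0,"dy": 0,"dz": 0.004,"yaw": 0,"claw": 1},
  {"dx": 0,"dy": 0,"dz": 0.004,"yaw": 0,"claw": 1},
])

```text
time: 15.7
tool_pos: [0.4629, -0.1203, 0.0556]
tool_rot: [0.0, 1.0, -0.009, 0.001]
contact_force: [-2.2, 0.7, 5.8]
gripper_width: 0.172
grasp_force: 59.9
```

```bash
python3 - <<'E'
from h import *
rel(.6043+.10-.07,-.1218,.0555,-.016)
E
```

```text
from [ 0.4629 -0.1203  0.0556] -0.0175 -> dx 0.3427 dy -0.0030 dz 0.0003 yaw -0.0010 q [-0.41 -0.12  2.09 -0.    1.17  1.18] F [-2.2  0.7  5.8] t 15.7
```

send_rows([
  {"dx": 0.02,"dy": 0,"dz": 0,"yaw": 0,"claw": 1},
  {"dx": 0.04,"dy": 0,"dz": 0,"yaw": 0,"claw": 1},
  {"dx": 0.06,"dy": 0,"dz": 0,"yaw": 0,"claw": 1},
  {"dx": 0.08,"dy": 0,"dz": 0,"yaw": 0,"claw": 1},
  {"dx": 0.1,"dy": 0,"dz": 0,"yaw": 0,"claw": 1},
  {"dx": 0.115,"dy": 0,"dz": 0,"yaw": 0,"claw": 1},
  {"dx": 0.13,"dy": 0,"dz": 0,"yaw": 0,"claw": 1},
  {"dx": 0.145,"dy": 0,"dz": 0,"yaw": 0,"claw": 1},
  {"dx": 0.16,"dy": 0,"dz": 0,"yaw": 0,"claw": 1},
  {"dx": 0.175,"dy": 0,"dz": 0,"yaw": 0,"claw": 1},
  {"dx": 0.19,"dy": 0,"dz": 0,"yaw": 0,"claw": 1},
  {"dx": 0.205,"dy": 0,"dz": 0,"yaw": 0,"claw": 1},
  {"dx": 0.22,"dy": 0,"dz": 0,"yaw": 0,"claw": 1},
  {"dx": 0.235,"dy": 0,"dz": 0,"yaw": 0,"claw": 1},
  {"dx": 0.24,"dy": 0,"dz": 0,"yaw": 0,"claw": 1},
])

```text
time: 17.58
tool_pos: [0.5832, -0.1225, 0.0557]
tool_rot: [0.0, 1.0, -0.009, 0.001]
contact_force: [-3.5, -0.5, 7.9]
gripper_width: 0.177
grasp_force: 60.2
```

```bash
python3 - <<'E'
from h import *
rel(.6043+.10-.07,-.1218,.0555,-.016)
t=manip.grab_frame("top")[:,:,::-1];s=manip.grab_frame("side")[:,:,::-1]
a=cv2.resize(t[150:240,335:390],None,fx=6,fy=6,interpolation=2)
b=cv2.resize(s[215:290,290:395],None,fx=4.2,fy=4.2,interpolation=2)
o=np.zeros((540,790,3),np.uint8);o[:,:330]=a;o[:315,340:781]=b;cv2.imwrite("pics/d6.png",o)
E
```

```text
from [ 0.5832 -0.1225  0.0557] -0.0174 -> dx 0.1022 dy -0.0031 dz 0.0004 yaw -0.0009 q [-0.33  0.15  1.81 -0.    1.17  1.26] F [-3.5 -0.5  7.9] t 17.57
```

View pics/d6.png

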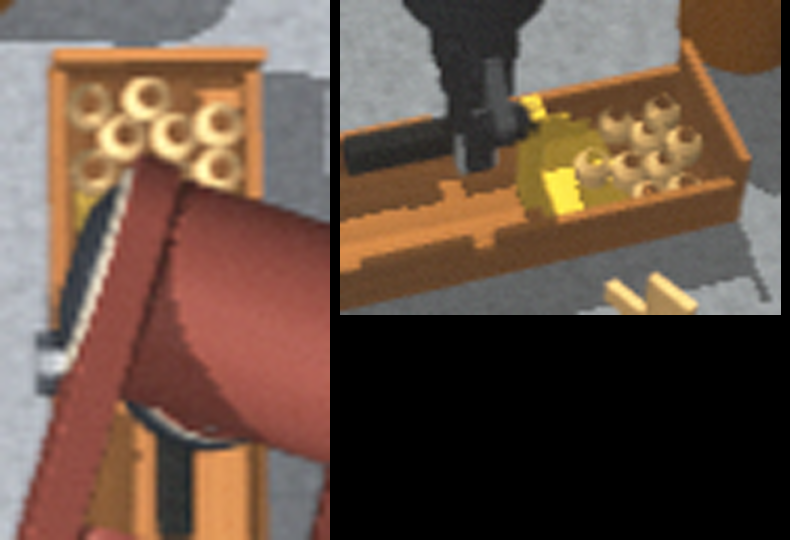

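One bead is already on the pan at (590,165), and the others are packed ahead of the lip. I push on slowly.

send_rows([
  {"dx": 0.006,"dy": 0,"dz": 0,"yaw": 0,"claw": 1},
  {"dx": 0.012,"dy": 0,"dz": 0,"yaw": 0,"claw": 1},
  {"dx": 0.018,"dy": 0,"dz": 0,"yaw": 0,"claw": 1},
  {"dx": 0.024,"dy": 0,"dz": 0,"yaw": 0,"claw": 1},
  {"dx": 0.03,"dy": 0,"dz": 0,"yaw": 0,"claw": 1},
  {"dx": 0.036,"dy": 0,"dz": 0,"yaw": 0,"claw": 1},
  {"dx": 0.042,"dy": 0,"dz": 0,"yaw": 0,"claw": 1},
  {"dx": 0.048,"dy": 0,"dz": 0,"yaw": 0,"claw": 1},
  {"dx": 0.054,"dy": 0,"dz": 0,"yaw": 0,"claw": 1},
  {"dx": 0.06,"dy": 0,"dz": 0,"yaw": 0,"claw": 1},
])

```text
time: 18.92
tool_pos: [0.6044, -0.1229, 0.0563]
tool_rot: [-0.0, 1.0, -0.008, -0.012]
contact_force: [-45.2, 1.3, 38.4]
gripper_width: 0.176
grasp_force: 64.6
```

send_rows([
  {"dx": -0.012,"dy": 0,"dz": -0.003,"yaw": 0,"claw": 1},
  {"dx": -0.024,"dy": 0,"dz": -0.004,"yaw": 0,"claw": 1},
  {"dx": -0.026,"dy": 0,"dz": -0.008,"yaw": 0,"claw": 1},
  {"dx": -0.026,"dy": 0,"dz": -0.014,"yaw": 0,"claw": 1},
  {"dx": -0.026,"dy": 0,"dz": -0.022,"yaw": 0,"claw": 1},
  {"dx": -0.026,"dy": 0,"dz": -0.034,"yaw": 0,"claw": 1},
  {"dx": -0.026,"dy": 0,"dz": -0.05,"yaw": 0,"claw": 1},
  {"dx": -0.026,"dy": 0,"dz": -0.07,"yaw": 0,"claw": 1},
  {"dx": -0.026,"dy": 0,"dz": -0.09,"yaw": 0,"claw": 1},
  {"dx": -0.026,"dy": 0,"dz": -0.11,"yaw": 0,"claw": 1},
  {"dx": -0.026,"dy": 0,"dz": -0.13,"yaw": 0,"claw": 1},
  {"dx": -0.026,"dy": 0,"dz": -0.14,"yaw": 0,"claw": 1},
  {"dx": -0.026,"dy": 0,"dz": -0.145,"yaw": 0,"claw": 1},
  {"dx": -0.026,"dy": 0,"dz": -0.145,"yaw": 0,"claw": 1},
])

```text
time: 20.68
tool_pos: [0.5991, -0.1224, 0.1267]
tool_rot: [-0.0, 1.0, -0.009, -0.0]
contact_force: [0.1, 0.2, -2.6]
gripper_width: 0.178
grasp_force: 58.9
```

```bash
python3 - <<'E'
from h import *
rel(.6,-.1218,.14,-.016)
t=manip.grab_frame("top")[:,:,::-1];s=manip.grab_frame("side")[:,:,::-1]
cv2.imwrite("pics/t7.png",t);cv2.imwrite("pics/s7.png",s)
a=cv2.resize(t[150:240,335:390],None,fx=6,fy=6,interpolation=2)
b=cv2.resize(s[190:290,300:400],None,fx=4.4,fy=4.4,interpolation=2)
o=np.zeros((540,790,3),np.uint8);o[:,:330]=a;o[:440,340:780]=b;cv2.imwrite("pics/d7.png",o)
E
```

```text
from [ 0.5991 -0.1224  0.1267] -0.0176 -> dx 0.0017 dy -0.0012 dz -0.0266 yaw -0.0011 q [-0.32  0.11  1.74  0.    1.3   1.27] F [ 0.1  0.2 -2.6] t 20.68
```

View pics/d7.png

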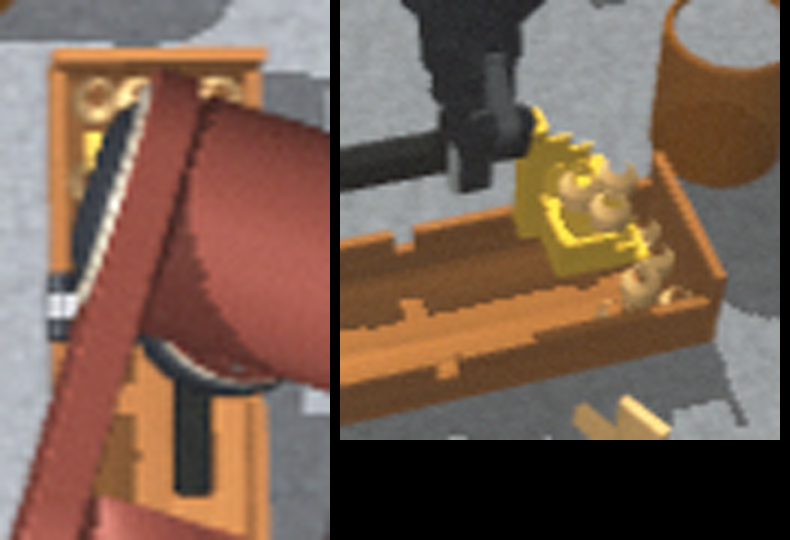

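The scoop carries about four or five beads, seen at (575,185) to (635,180), and the rest are still at the far wall. I check the bowl and carry these over.

```bash
cat >> h.py <<'E'
def bowl():
    t=manip.grab_frame("top"); hsv=cv2.cvtColor(t,cv2.COLOR_RGB2HSV)
    m=cv2.inRange(hsv,(98,70,40),(118,255,255)); m[:,:380]=0; m[:150]=0
    n,l,st,c=cv2.connectedComponentsWithStats(m); i=1+st[1:,4].argmax()
    pts=cv2.findNonZero((l==i).astype(np.uint8)); (e,ax,an)=cv2.fitEllipse(cv2.convexHull(pts))
    print("bowl",np.round(back("top",e,.055),4),"px",np.round(e,1),np.round(ax,1)); return t
E
python3 - <<'E'
from h import *
bowl()
rel(.468,-.3446,.13,-1.2)
E
```

```text
bowl [ 0.4838 -0.385   0.055 ] px [464.  248.8] [63.4 65.6]
from [ 0.5989 -0.1223  0.1263] -0.0176 -> dx -0.2539 dy 0.4491 dz -0.0075 yaw 0.7883 q [-0.32  0.11  1.74 -0.    1.3   1.27] F [ 0.5 -1.  -1.9] t 20.82
```

send_rows([
  {"dx": 0,"dy": 0,"dz": -0.01,"yaw": 0,"claw": 1},
  {"dx": 0,"dy": 0,"dz": -0.03,"yaw": 0.03,"claw": 1},
  {"dx": 0,"dy": 0,"dz": -0.045,"yaw": 0.08,"claw": 1},
  {"dx": 0,"dy": 0,"dz": -0.05,"yaw": 0.14,"claw": 1},
  {"dx": 0,"dy": 0,"dz": -0.05,"yaw": 0.2,"claw": 1},
  {"dx": 0,"dy": 0,"dz": -0.05,"yaw": 0.27,"claw": 1},
  {"dx": 0,"dy": 0,"dz": -0.05,"yaw": 0.34,"claw": 1},
  {"dx": 0,"dy": 0,"dz": -0.05,"yaw": 0.41,"claw": 1},
  {"dx": 0,"dy": 0,"dz": -0.05,"yaw": 0.48,"claw": 1},
  {"dx": 0,"dy": 0,"dz": -0.05,"yaw": 0.55,"claw": 1},
  {"dx": 0,"dy": 0,"dz": -0.05,"yaw": 0.62,"claw": 1},
  {"dx": 0,"dy": 0,"dz": -0.05,"yaw": 0.68,"claw": 1},
  {"dx": 0,"dy": 0,"dz": -0.05,"yaw": 0.73,"claw": 1},
  {"dx": 0,"dy": 0,"dz": -0.05,"yaw": 0.77,"claw": 1},
  {"dx": 0,"dy": 0,"dz": -0.05,"yaw": 0.79,"claw": 1},
  {"dx": 0,"dy": 0,"dz": -0.05,"yaw": 0.79,"claw": 1},
])

```text
time: 22.82
tool_pos: [0.5993, -0.1224, 0.1519]
tool_rot: [-0.0, 0.825, -0.566, 0.0]
contact_force: [-0.9, 0.2, -1.0]
gripper_width: 0.174
grasp_force: 58.9
```

```bash
python3 - <<'E'
from h import *
rel(.468,-.3446,.13,-1.2)
E
```

```text
from [ 0.5993 -0.1224  0.1519] -1.2022 -> dx 0.3200 dy 0.4050 dz 0.0439 yaw -0.0015 q [-0.32  0.08  1.72  0.    1.34  2.45] F [-0.9  0.2 -1. ] t 22.82
```

send_rows([
  {"dx": 0.003,"dy": 0.004,"dz": 0,"yaw": 0,"claw": 1},
  {"dx": 0.013,"dy": 0.016,"dz": 0,"yaw": 0,"claw": 1},
  {"dx": 0.029,"dy": 0.036,"dz": 0,"yaw": 0,"claw": 1},
  {"dx": 0.051,"dy": 0.065,"dz": 0,"yaw": 0,"claw": 1},
  {"dx": 0.075,"dy": 0.095,"dz": 0,"yaw": 0,"claw": 1},
  {"dx": 0.099,"dy": 0.125,"dz": 0,"yaw": 0,"claw": 1},
  {"dx": 0.123,"dy": 0.156,"dz": 0,"yaw": 0,"claw": 1},
  {"dx": 0.147,"dy": 0.186,"dz": 0,"yaw": 0,"claw": 1},
  {"dx": 0.171,"dy": 0.217,"dz": 0,"yaw": 0,"claw": 1},
  {"dx": 0.195,"dy": 0.247,"dz": 0.002,"yaw": 0,"claw": 1},
  {"dx": 0.219,"dy": 0.277,"dz": 0.006,"yaw": 0,"claw": 1},
  {"dx": 0.243,"dy": 0.308,"dz": 0.012,"yaw": 0,"claw": 1},
  {"dx": 0.266,"dy": 0.336,"dz": 0.018,"yaw": 0,"claw": 1},
  {"dx": 0.283,"dy": 0.358,"dz": 0.024,"yaw": 0,"claw": 1},
  {"dx": 0.298,"dy": 0.377,"dz": 0.03,"yaw": 0,"claw": 1},
  {"dx": 0.309,"dy": 0.391,"dz": 0.036,"yaw": 0,"claw": 1},
  {"dx": 0.315,"dy": 0.399,"dz": 0.04,"yaw": 0,"claw": 1},
  {"dx": 0.318,"dy": 0.403,"dz": 0.043,"yaw": 0,"claw": 1},
  {"dx": 0.32,"dy": 0.405,"dz": 0.044,"yaw": 0,"claw": 1},
  {"dx": 0.32,"dy": 0.405,"dz": 0.044,"yaw": 0,"claw": 1},
])

```text
time: 25.32
tool_pos: [0.468, -0.3444, 0.1299]
tool_rot: [-0.0, 0.825, -0.566, 0.0]
contact_force: [-0.6, 0.6, -2.8]
gripper_width: 0.174
grasp_force: 58.8
```

```bash
python3 - <<'E'
from h import *
np.set_printoptions(precision=4,suppress=True)
p,a,s=tool();print(p,a)
t=manip.grab_frame("top");cv2.imwrite("pics/t8.png",t[:,:,::-1]);d=manip.grab_frame("side");cv2.imwrite("pics/s8.png",d[:,:,::-1])
# yellow mask extents in both
for n,im in(("top",t),("side",d)):
    h=cv2.cvtColor(im,cv2.COLOR_RGB2HSV);m=cv2.inRange(h,(24,120,60),(32,255,255))
    k,l,st,c=cv2.connectedComponentsWithStats(m);print(n,[(st[i].tolist()) for i in range(1,k) if st[i,4]>20])
# predicted lip corners etc
c,sn=np.cos(a),np.sin(a);o=np.array([p[0]+.07*c,p[1]+.07*sn,p[2]-.0517])
W=lambda L:[o[0]+c*L[0]-sn*L[1],o[1]+sn*L[0]+c*L[1],o[2]+L[2]]
X=[W((.02,.037,0)),W((.02,-.037,0)),W((-.03,.037,.028)),W((-.03,-.037,.028)),W((-.14,0,.07))]
print(proj("top",X),proj("side",X))
E
```

```text
[ 0.468  -0.3444  0.1299] -1.202335553258553
top [[426, 89, 50, 10, 173], [419, 99, 5, 9, 29], [424, 126, 28, 7, 117]]
side [[2, 94, 20, 18, 49], [476, 246, 48, 50, 179], [443, 305, 27, 33, 163], [325, 369, 7, 6, 28], [326, 376, 6, 5, 22]]
[[477.3748 228.6785]
 [489.2422 255.4536]
 [463.2474 235.791 ]
 [475.3402 263.3146]
 [433.5577 267.0783]] [[341.9973 375.3028]
 [307.2495 402.8716]
 [324.4836 345.5899]
 [289.3284 371.2617]
 [270.8711 299.7255]]
```

send_rows([
  {"dx": 0,"dy": 0,"dz": 0.006,"yaw": 0,"claw": 1},
  {"dx": 0,"dy": 0,"dz": 0.012,"yaw": 0,"claw": 1},
  {"dx": 0,"dy": 0,"dz": 0.012,"yaw": 0,"claw": 1},
  {"dx": -0.22,"dy": 0,"dz": 0.012,"yaw": 0,"claw": 1},
  {"dx": -0.22,"dy": 0,"dz": 0.012,"yaw": 0,"claw": 1},
  {"dx": -0.22,"dy": 0,"dz": 0.012,"yaw": 0,"claw": 1},
  {"dx": -0.22,"dy": 0,"dz": 0.012,"yaw": 0,"claw": 1},
])

```text
time: 26.3
tool_pos: [0.4287, -0.2423, 0.1245]
tool_rot: [0.0, 0.825, -0.566, 0.001]
contact_force: [0.0, -0.4, -1.2]
gripper_width: 0.174
grasp_force: 59.0
```

```bash
python3 - <<'E'
from h import *
p,a,s=tool();print(p,a,s["time"])
t=bowl()[:,:,::-1];d=manip.grab_frame("side")[:,:,::-1]
cv2.imwrite("pics/t9.png",t);cv2.imwrite("pics/s9.png",d)
x=cv2.resize(t[145:290,335:510],None,fx=2.3,fy=2.3,interpolation=2)
b=cv2.resize(d[210:400,200:390],None,fx=2,fy=2,interpolation=2)
o=np.zeros((400,790,3),np.uint8);o[:x.shape[0],:x.shape[1]]=x;o[:380,408:788]=b;cv2.imwrite("pics/d8.png",o)
E
```

```text
[ 0.42874196 -0.24233961  0.12446829] -1.2023394630325226 26.3
bowl [ 0.4856 -0.3858  0.055 ] px [464.2 248.1] [62.1 65.5]
```

View pics/d8.png

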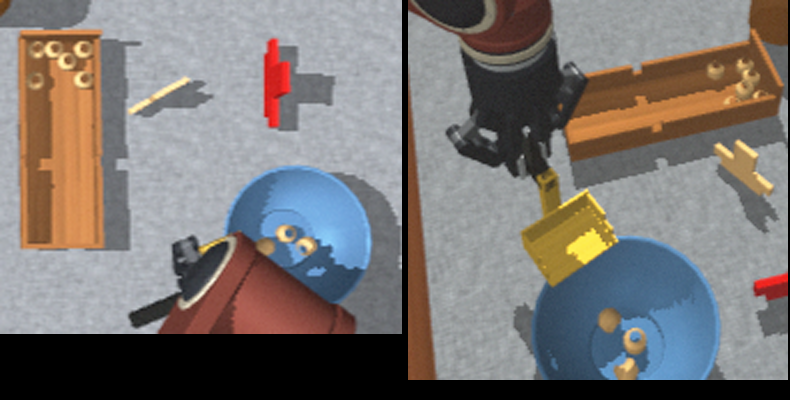

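Three beads lie in the bowl, at (288,233), (306,243) and (265,246) in the left panel, and the scoop is empty. Six remain in the tray near the far wall, at (37,49), (53,48), (83,48), (67,61), (36,81) and (84,79). Next I check the scoop's seat in the grip.

```bash
python3 - <<'E'
from h import *
np.set_printoptions(precision=4,suppress=True)
p,a,s=tool();c,sn=np.cos(a),np.sin(a)
for u,v in((553,285),(617,243)):
    uv=(200+(u-408+.5)/2-.5,210+(v+.5)/2-.5)
    for z in(.066,.0728,.08):
        X=back("side",uv,z);d=X-p;print(z,"tool fwd %.4f left %.4f"%(c*d[0]+sn*d[1],-sn*d[0]+c*d[1]))
# precise yellow lip corners from mask
d=cv2.imread("pics/s9.png");h=cv2.cvtColor(d,cv2.COLOR_BGR2HSV);m=cv2.inRange(h,(20,130,50),(34,255,255));m[:300,:]*=1
k,l,st,_=cv2.connectedComponentsWithStats(m[295:360,250:320]);print(st.tolist())
# beads in tray: rectify top at z=.014, 1mm/px
def rect(name,z):
    q=[(-.12,.041),(.12,.041),(.12,-.041),(-.12,-.041)];y=-.016
    W=[[.6042+np.cos(y)*A-np.sin(y)*B,-.1206+np.sin(y)*A+np.cos(y)*B,z] for A,B in q]
    H=cv2.getPerspectiveTransform(proj("top",W).astype(np.float32),np.float32([(0,0),(240,0),(240,82),(0,82)]))
    return cv2.warpPerspective(cv2.imread(name),H,(240,82),flags=2)
r=rect("pics/t9.png",.014);cv2.imwrite("pics/r9.png",r)
b,g,rr=[x.astype(float) for x in cv2.split(r)];ratio=g/(rr+1)
print("ratio pct",np.percentile(ratio,[5,50,90,97]))
for th in(.75,):
    k,l,st,ce=cv2.connectedComponentsWithStats((cv2.GaussianBlur(ratio,(0,0),2)>th).astype(np.uint8))
    for i in range(1,k):
        if st[i,4]>40:print(st[i].tolist(),"tray x %.3f y %.3f"%(ce[i][0]/1e3-.12,.041-ce[i][1]/1e3))
E
```

```text
0.066 tool fwd 0.0859 left -0.0342
0.0728 tool fwd 0.0890 left -0.0355
0.08 tool fwd 0.0922 left -0.0369
0.066 tool fwd 0.0876 left 0.0365
0.0728 tool fwd 0.0906 left 0.0345
0.08 tool fwd 0.0938 left 0.0324
[[0, 0, 70, 65, 3108], [7, 0, 48, 58, 1442]]
ratio pct [0.6488 0.662  0.7257 0.8186]
[183, 5, 20, 19, 198] tray x 0.071 y 0.028
[206, 6, 34, 76, 1176] tray x 0.106 y -0.004
[184, 60, 21, 22, 286] tray x 0.073 y -0.029
```

```bash
python3 - <<'E'
from h import *
rel(.4623,-.1195,.0625,-.0165)
E
```

```text
from [ 0.4289 -0.243   0.1246] -1.2032 -> dx -0.2064 dy -0.1510 dz 0.1241 yaw -0.7911 q [-0.67 -0.18  2.02 -0.    1.3   2.11] F [-0.6 -0.  -2. ] t 26.4
```

send_rows([
  {"dx": -0.05,"dy": -0.03,"dz": -0.04,"yaw": -0.1,"claw": 1},
  {"dx": -0.1,"dy": -0.07,"dz": -0.04,"yaw": -0.2,"claw": 1},
  {"dx": -0.15,"dy": -0.11,"dz": -0.04,"yaw": -0.3,"claw": 1},
  {"dx": -0.2,"dy": -0.15,"dz": -0.04,"yaw": -0.4,"claw": 1},
  {"dx": -0.206,"dy": -0.151,"dz": -0.04,"yaw": -0.5,"claw": 1},
  {"dx": -0.206,"dy": -0.151,"dz": -0.04,"yaw": -0.6,"claw": 1},
  {"dx": -0.206,"dy": -0.151,"dz": -0.04,"yaw": -0.7,"claw": 1},
  {"dx": -0.206,"dy": -0.151,"dz": -0.02,"yaw": -0.791,"claw": 1},
  {"dx": -0.206,"dy": -0.151,"dz": -0.02,"yaw": -0.791,"claw": 1},
  {"dx": -0.206,"dy": -0.151,"dz": -0.02,"yaw": -0.791,"claw": 1},
  {"dx": -0.206,"dy": -0.151,"dz": -0.02,"yaw": -0.791,"claw": 1},
])

```text
time: 27.78
tool_pos: [0.462, -0.119, 0.1343]
tool_rot: [0.0, 1.0, -0.009, 0.0]
contact_force: [0.4, 1.0, -2.2]
gripper_width: 0.181
grasp_force: 59.1
```

```bash
python3 - <<'E'
from h import *
rel(.4623,-.1192,.0558,-.0165)
E
```

```text
from [ 0.462  -0.119   0.1343] -0.0174 -> dx 0.0006 dy 0.0004 dz 0.1570 yaw -0.0006 q [-0.41 -0.23  2.05 -0.    1.33  1.18] F [ 0.4  1.  -2.2] t 27.77
```

send_rows([
  {"dx": 0,"dy": 0,"dz": 0.05,"yaw": 0,"claw": 1},
  {"dx": 0,"dy": 0,"dz": 0.1,"yaw": 0,"claw": 1},
  {"dx": 0,"dy": 0,"dz": 0.135,"yaw": 0,"claw": 1},
  {"dx": 0,"dy": 0,"dz": 0.15,"yaw": 0,"claw": 1},
  {"dx": 0,"dy": 0,"dz": 0.156,"yaw": 0,"claw": 1},
  {"dx": 0,"dy": 0,"dz": 0.159,"yaw": 0,"claw": 1},
  {"dx": 0,"dy": 0,"dz": 0.16,"yaw": 0,"claw": 1},
  {"dx": 0,"dy": 0,"dz": 0.16,"yaw": 0,"claw": 1},
])

```text
time: 28.78
tool_pos: [0.4627, -0.1191, 0.0556]
tool_rot: [0.0, 1.0, -0.008, 0.001]
contact_force: [-1.9, -0.0, 6.2]
gripper_width: 0.179
grasp_force: 60.2
```

send_rows([
  {"dx": 0.06,"dy": 0,"dz": 0,"yaw": 0,"claw": 1},
  {"dx": 0.16,"dy": 0,"dz": 0,"yaw": 0,"claw": 1},
  {"dx": 0.25,"dy": 0,"dz": 0,"yaw": 0,"claw": 1},
  {"dx": 0.275,"dy": 0,"dz": 0,"yaw": 0,"claw": 1},
  {"dx": 0.283,"dy": 0,"dz": 0,"yaw": 0,"claw": 1},
  {"dx": 0.287,"dy": 0,"dz": 0,"yaw": 0,"claw": 1},
])

```text
time: 29.52
tool_pos: [0.6028, -0.1214, 0.0557]
tool_rot: [0.0, 1.0, -0.008, -0.003]
contact_force: [-16.8, 1.7, 16.4]
gripper_width: 0.172
grasp_force: 61.8
```

send_rows([
  {"dx": -0.02,"dy": 0,"dz": 0,"yaw": 0.01,"claw": 1},
  {"dx": 0.01,"dy": 0,"dz": 0,"yaw": 0.01,"claw": 1},
  {"dx": 0.012,"dy": 0,"dz": 0,"yaw": -0.01,"claw": 1},
  {"dx": -0.018,"dy": 0,"dz": 0,"yaw": -0.01,"claw": 1},
  {"dx": 0.016,"dy": 0,"dz": 0,"yaw": -0.01,"claw": 1},
  {"dx": 0.018,"dy": 0,"dz": 0,"yaw": 0.01,"claw": 1},
  {"dx": -0.012,"dy": 0,"dz": 0,"yaw": 0.01,"claw": 1},
  {"dx": 0.02,"dy": 0,"dz": 0,"yaw": 0,"claw": 1},
  {"dx": 0.02,"dy": 0,"dz": 0,"yaw": 0,"claw": 1},
])

```text
time: 30.65
tool_pos: [0.6149, -0.1215, 0.0554]
tool_rot: [0.0, 1.0, -0.008, 0.001]
contact_force: [-0.2, 0.1, 9.4]
gripper_width: 0.175
grasp_force: 60.6
```

send_rows([
  {"dx": 0.01,"dy": 0,"dz": 0,"yaw": 0,"claw": 1},
  {"dx": 0.016,"dy": 0,"dz": 0,"yaw": 0,"claw": 1},
  {"dx": 0.022,"dy": 0,"dz": 0,"yaw": 0,"claw": 1},
  {"dx": 0.026,"dy": 0,"dz": 0,"yaw": 0,"claw": 1},
  {"dx": 0.026,"dy": 0,"dz": 0,"yaw": 0,"claw": 1},
])

```text
time: 31.28
tool_pos: [0.6267, -0.1216, 0.0556]
tool_rot: [0.0, 1.0, -0.008, -0.001]
contact_force: [-4.2, 0.0, 11.8]
gripper_width: 0.178
grasp_force: 61.1
```

send_rows([
  {"dx": 0.006,"dy": 0,"dz": 0,"yaw": 0,"claw": 1},
  {"dx": 0.012,"dy": 0,"dz": 0,"yaw": 0,"claw": 1},
  {"dx": 0.012,"dy": 0,"dz": 0,"yaw": 0,"claw": 1},
])

```text
time: 31.65
tool_pos: [0.6328, -0.1218, 0.0556]
tool_rot: [0.0, 1.0, -0.008, -0.0]
contact_force: [-4.4, 0.6, 11.2]
gripper_width: 0.18
grasp_force: 61.0
```

send_rows([
  {"dx": -0.002,"dy": 0,"dz": -0.004,"yaw": 0,"claw": 1},
  {"dx": -0.003,"dy": 0,"dz": -0.01,"yaw": 0,"claw": 1},
  {"dx": -0.004,"dy": 0,"dz": -0.02,"yaw": 0,"claw": 1},
  {"dx": -0.004,"dy": 0,"dz": -0.034,"yaw": 0,"claw": 1},
  {"dx": -0.004,"dy": 0,"dz": -0.05,"yaw": 0,"claw": 1},
  {"dx": -0.004,"dy": 0,"dz": -0.066,"yaw": 0,"claw": 1},
  {"dx": -0.004,"dy": 0,"dz": -0.082,"yaw": 0,"claw": 1},
  {"dx": -0.004,"dy": 0,"dz": -0.098,"yaw": 0,"claw": 1},
  {"dx": -0.004,"dy": 0,"dz": -0.114,"yaw": 0,"claw": 1},
  {"dx": -0.004,"dy": 0,"dz": -0.13,"yaw": 0,"claw": 1},
  {"dx": -0.004,"dy": 0,"dz": -0.146,"yaw": 0,"claw": 1},
  {"dx": -0.004,"dy": 0,"dz": -0.162,"yaw": 0,"claw": 1},
  {"dx": -0.004,"dy": 0,"dz": -0.176,"yaw": 0,"claw": 1},
  {"dx": -0.004,"dy": 0,"dz": -0.186,"yaw": 0,"claw": 1},
  {"dx": -0.004,"dy": 0,"dz": -0.19,"yaw": 0,"claw": 1},
  {"dx": -0.004,"dy": 0,"dz": -0.19,"yaw": 0,"claw": 1},
])

```text
time: 33.65
tool_pos: [0.6321, -0.1214, 0.1488]
tool_rot: [0.0, 1.0, -0.008, 0.0]
contact_force: [-0.1, 0.1, -2.2]
gripper_width: 0.174
grasp_force: 59.1
```

```bash
python3 - <<'E'
from h import *
rel(.468,-.3446,.13,-1.2)
bowl()
E
```

```text
from [ 0.6321 -0.1214  0.1488] -0.0161 -> dx -0.3210 dy 0.4516 dz 0.0377 yaw 0.7892 q [-0.31  0.16  1.64 -0.    1.34  1.28] F [-0.1  0.1 -2.2] t 33.65
bowl [ 0.4675 -0.476   0.055 ] px [498.9 254.4] [63.1 65.9]
```

send_rows([
  {"dx": -0.001,"dy": 0,"dz": -0.004,"yaw": 0.005,"claw": 1},
  {"dx": -0.004,"dy": 0,"dz": -0.01,"yaw": 0.03,"claw": 1},
  {"dx": -0.008,"dy": 0,"dz": -0.015,"yaw": 0.08,"claw": 1},
  {"dx": -0.013,"dy": 0,"dz": -0.02,"yaw": 0.14,"claw": 1},
  {"dx": -0.018,"dy": 0,"dz": -0.02,"yaw": 0.2,"claw": 1},
  {"dx": -0.023,"dy": 0,"dz": -0.02,"yaw": 0.27,"claw": 1},
  {"dx": -0.028,"dy": 0,"dz": -0.02,"yaw": 0.34,"claw": 1},
  {"dx": -0.033,"dy": 0,"dz": -0.02,"yaw": 0.41,"claw": 1},
  {"dx": -0.038,"dy": 0,"dz": -0.02,"yaw": 0.48,"claw": 1},
  {"dx": -0.043,"dy": 0,"dz": -0.02,"yaw": 0.55,"claw": 1},
  {"dx": -0.048,"dy": 0,"dz": -0.02,"yaw": 0.62,"claw": 1},
  {"dx": -0.053,"dy": 0,"dz": -0.02,"yaw": 0.68,"claw": 1},
  {"dx": -0.057,"dy": 0,"dz": -0.02,"yaw": 0.73,"claw": 1},
  {"dx": -0.059,"dy": 0,"dz": -0.02,"yaw": 0.77,"claw": 1},
  {"dx": -0.06,"dy": 0,"dz": -0.02,"yaw": 0.79,"claw": 1},
  {"dx": -0.06,"dy": 0,"dz": -0.02,"yaw": 0.79,"claw": 1},
])

```text
time: 35.7
tool_pos: [0.6022, -0.1209, 0.1589]
tool_rot: [-0.0, 0.825, -0.565, 0.0]
contact_force: [1.2, -0.6, -3.1]
gripper_width: 0.176
grasp_force: 59.0
```

```bash
python3 - <<'E'
from h import *
t=bowl()
s=manip.grab_frame("side");h=cv2.cvtColor(s,cv2.COLOR_RGB2HSV);m=cv2.inRange(h,(98,70,40),(118,255,255));m[:280]=0
x,y,w,hh=cv2.boundingRect(cv2.findNonZero(m));print("side bowl box",x,y,w,hh, "pred rim", np.round([proj("side",[.4675+.085*np.cos(a),-.476+.085*np.sin(a),.06])[0] for a in np.arange(0,6.28,.785)]).tolist())
rel(.4675-.045*np.cos(1.2),-.476+.045*np.sin(1.2),.1245,-1.2)
E
```

```text
bowl [ 0.4676 -0.4759  0.055 ] px [498.9 254.4] [63.2 65.9]
side bowl box 272 280 233 120 pred rim [[363.0, 413.0], [338.0, 381.0], [301.0, 377.0], [270.0, 401.0], [261.0, 445.0], [285.0, 484.0], [329.0, 490.0], [362.0, 458.0]]
from [ 0.6022 -0.1209  0.1589] -1.2009 -> dx 0.4748 dy 0.5080 dz 0.0688 yaw -0.0006 q [-0.32  0.08  1.71  0.    1.35  2.45] F [-0.2  0.5 -2.7] t 35.8
```

send_rows([
  {"dx": 0.003,"dy": 0.003,"dz": 0,"yaw": 0,"claw": 1},
  {"dx": 0.012,"dy": 0.013,"dz": 0,"yaw": 0,"claw": 1},
  {"dx": 0.028,"dy": 0.03,"dz": 0,"yaw": 0,"claw": 1},
  {"dx": 0.052,"dy": 0.056,"dz": 0,"yaw": 0,"claw": 1},
  {"dx": 0.083,"dy": 0.089,"dz": 0,"yaw": 0,"claw": 1},
  {"dx": 0.118,"dy": 0.126,"dz": 0,"yaw": 0,"claw": 1},
  {"dx": 0.154,"dy": 0.165,"dz": 0,"yaw": 0,"claw": 1},
  {"dx": 0.19,"dy": 0.203,"dz": 0,"yaw": 0,"claw": 1},
  {"dx": 0.226,"dy": 0.242,"dz": 0,"yaw": 0,"claw": 1},
  {"dx": 0.262,"dy": 0.28,"dz": 0,"yaw": 0,"claw": 1},
  {"dx": 0.298,"dy": 0.319,"dz": 0.003,"yaw": 0,"claw": 1},
  {"dx": 0.334,"dy": 0.357,"dz": 0.008,"yaw": 0,"claw": 1},
  {"dx": 0.367,"dy": 0.393,"dz": 0.014,"yaw": 0,"claw": 1},
  {"dx": 0.396,"dy": 0.424,"dz": 0.02,"yaw": 0,"claw": 1},
  {"dx": 0.42,"dy": 0.45,"dz": 0.026,"yaw": 0,"claw": 1},
  {"dx": 0.44,"dy": 0.471,"dz": 0.032,"yaw": 0,"claw": 1},
  {"dx": 0.455,"dy": 0.487,"dz": 0.038,"yaw": 0,"claw": 1},
  {"dx": 0.466,"dy": 0.498,"dz": 0.044,"yaw": 0,"claw": 1},
  {"dx": 0.472,"dy": 0.505,"dz": 0.05,"yaw": 0,"claw": 1},
  {"dx": 0.475,"dy": 0.508,"dz": 0.054,"yaw": 0,"claw": 1},
])

```text
time: 38.3
tool_pos: [0.4511, -0.434, 0.1315]
tool_rot: [-0.0, 0.825, -0.565, -0.0]
contact_force: [0.5, 0.7, -2.6]
gripper_width: 0.178
grasp_force: 59.0
```

```bash
python3 - <<'E'
from h import *
t=bowl();cv2.imwrite("pics/t10.png",t[:,:,::-1])
rel(.4675-.045*np.cos(1.2),-.476+.045*np.sin(1.2),.1245,-1.2)
E
```

```text
bowl [ 0.4885 -0.4657  0.055 ] px [494.5 246.4] [46.4 61.3]
from [ 0.451  -0.434   0.1312] -1.2009 -> dx 0.0002 dy -0.0004 dz 0.0135 yaw -0.0006 q [-0.89  0.13  1.7  -0.    1.31  1.89] F [ 1.1 -0.1 -2.9] t 38.35
```

send_rows([
  {"dx": 0,"dy": 0,"dz": 0.005,"yaw": 0,"claw": 1},
  {"dx": 0,"dy": 0,"dz": 0.012,"yaw": 0,"claw": 1},
  {"dx": 0,"dy": 0,"dz": 0.013,"yaw": 0,"claw": 1},
  {"dx": -0.24,"dy": 0,"dz": 0.013,"yaw": 0,"claw": 1},
  {"dx": -0.24,"dy": 0,"dz": 0.013,"yaw": 0,"claw": 1},
  {"dx": -0.24,"dy": 0,"dz": 0.013,"yaw": 0,"claw": 1},
  {"dx": -0.24,"dy": 0,"dz": 0.0,"yaw": 0,"claw": 1},
])

```text
time: 39.22
tool_pos: [0.408, -0.3225, 0.1323]
tool_rot: [0.0, 0.825, -0.565, 0.001]
contact_force: [-0.3, -0.9, -1.8]
gripper_width: 0.177
grasp_force: 59.1
```

```bash
cat >> h.py <<'E'
def wood(im,box,min_a=8):
    """tan bead-like blobs (pixel centroids, area) in box x0,x1,y0,y1"""
    x0,x1,y0,y1=box; h=cv2.cvtColor(im[y0:y1,x0:x1],cv2.COLOR_RGB2HSV)
    m=cv2.inRange(h,(8,40,60),(24,200,255)); k,l,st,c=cv2.connectedComponentsWithStats(m)
    return [(round(c[i][0]+x0,1),round(c[i][1]+y0,1),int(st[i,4])) for i in range(1,k) if st[i,4]>=min_a]
E
python3 - <<'E'
from h import *
t=bowl();cv2.imwrite("pics/t11.png",t[:,:,::-1])
rel(.44,-.2,.15,-.0165)
s=manip.grab_frame("side");cv2.imwrite("pics/s11.png",s[:,:,::-1])
print("bowl beads",wood(t,(465,535,220,290)))
W=lambda A,B,z:[.6042+np.cos(.0165)*A+np.sin(.0165)*B,-.1206-np.sin(.0165)*A+np.cos(.0165)*B,z]
q=[W(-.12,.041,.014),W(.12,.041,.014),W(.12,-.041,.014),W(-.12,-.041,.014)]
H=cv2.getPerspectiveTransform(proj("top",q).astype(np.float32),np.float32([(0,0),(240,0),(240,82),(0,82)]))
for nm in("t9","t11"):
    r=cv2.warpPerspective(cv2.imread(f"pics/{nm}.png"),H,(240,82),flags=2).astype(float)
    ra=cv2.GaussianBlur(r[:,:,1]/(r[:,:,2]+1),(0,0),2);k,l,st,c=cv2.connectedComponentsWithStats((ra>.75).astype(np.uint8))
    print(nm,[(round(c[i][0]-120),round(41-c[i][1]),int(st[i,4])) for i in range(1,k) if st[i,4]>30])
a=cv2.resize(t[145:295,335:535],None,fx=2,fy=2,interpolation=2);b=cv2.resize(s[200:400,205:395],None,fx=2,fy=2,interpolation=2)
o=np.zeros((400,790,3),np.uint8);o[:300,:400]=a[:,:,::-1];o[:400,405:785]=b[:,:,::-1];cv2.imwrite("pics/d9.png",o)
E
```

```text
bowl [ 0.4716 -0.4788  0.055 ] px [499.9 252.8] [59.  66.2]
from [ 0.4089 -0.3238  0.1342] -1.2012 -> dx -0.2084 dy -0.1474 dz -0.0316 yaw -0.7898 q [-0.81 -0.12  1.95 -0.    1.31  1.96] F [ 0.6 -0.1 -1.2] t 39.27
bowl beads [(np.float64(497.4), np.float64(251.4), 360), (np.float64(468.4), np.float64(258.5), 65), (np.float64(482.1), np.float64(266.5), 35)]
t9 [(71, 28, 198), (106, -4, 1179), (73, -29, 291)]
t11 []
```

```bash
python3 - <<'E'
from h import *
rel(.484,-.1188,.14,-.0165)
E
```

```text
from [ 0.4092 -0.3242  0.1342] -1.2015 -> dx -0.3292 dy -0.2879 dz -0.0115 yaw -0.7900 q [-0.81 -0.12  1.95 -0.    1.31  1.96] F [ 1.2 -0.7 -1.6] t 39.33
```

send_rows([
  {"dx": -0.05,"dy": -0.045,"dz": -0.04,"yaw": -0.05,"claw": 1},
  {"dx": -0.11,"dy": -0.1,"dz": -0.04,"yaw": -0.15,"claw": 1},
  {"dx": -0.18,"dy": -0.16,"dz": -0.04,"yaw": -0.25,"claw": 1},
  {"dx": -0.25,"dy": -0.22,"dz": -0.04,"yaw": -0.35,"claw": 1},
  {"dx": -0.31,"dy": -0.27,"dz": -0.04,"yaw": -0.45,"claw": 1},
  {"dx": -0.329,"dy": -0.288,"dz": -0.04,"yaw": -0.55,"claw": 1},
  {"dx": -0.329,"dy": -0.288,"dz": -0.03,"yaw": -0.65,"claw": 1},
  {"dx": -0.329,"dy": -0.288,"dz": -0.02,"yaw": -0.75,"claw": 1},
  {"dx": -0.329,"dy": -0.288,"dz": -0.011,"yaw": -0.79,"claw": 1},
  {"dx": -0.329,"dy": -0.288,"dz": -0.011,"yaw": -0.79,"claw": 1},
  {"dx": -0.329,"dy": -0.288,"dz": -0.011,"yaw": -0.79,"claw": 1},
])

```text
time: 40.7
tool_pos: [0.4833, -0.1174, 0.138]
tool_rot: [0.0, 1.0, -0.009, 0.0]
contact_force: [-0.0, 0.2, -1.6]
gripper_width: 0.176
grasp_force: 59.2
```

```bash
python3 - <<'E'
from h import *
rel(.484,-.1188,.0558,-.0165)
t=bowl();cv2.imwrite("pics/t12.png",t[:,:,::-1]);s=manip.grab_frame("side");cv2.imwrite("pics/s12.png",s[:,:,::-1])
# pan inside, dark/tan pixels: hue stats within predicted pan polygon in side view
p,a,_=tool();c,sn=np.cos(a),np.sin(a);o=[p[0]+.07*c,p[1]+.07*sn,p[2]-.0517]
W=lambda L:[o[0]+c*L[0]-sn*L[1],o[1]+sn*L[0]+c*L[1],o[2]+L[2]]
po=proj("side",[W((.018,.033,.0025)),W((.018,-.033,.0025)),W((-.027,-.033,.0025)),W((-.027,.033,.0025))]).astype(np.int32)
m=np.zeros(s.shape[:2],np.uint8);cv2.fillPoly(m,[po],255);h=cv2.cvtColor(s,cv2.COLOR_RGB2HSV)[m>0]
print("pan hue/sat pct",np.percentile(h[:,0],[2,25,50,75,98]),np.percentile(h[:,1],[2,25,50,75,98]),len(h))
x=t[225:285,468:532];g=cv2.resize(x,None,fx=4,fy=4,interpolation=2)
hs=cv2.cvtColor(g,cv2.COLOR_RGB2HSV);mm=cv2.inRange(hs,(8,40,60),(24,200,255));d=cv2.distanceTransform(mm,cv2.DIST_L2,5)
print("bowl tan area px",(mm>0).sum()/16)
E
```

```text
from [ 0.4833 -0.1174  0.138 ] -0.0174 -> dx 0.0014 dy 0.0027 dz 0.1644 yaw -0.0006 q [-0.39 -0.18  2.   -0.    1.33  1.2 ] F [-0.   0.2 -1.6] t 40.7
bowl [ 0.4676 -0.476   0.055 ] px [498.9 254.4] [63.1 66.1]
pan hue/sat pct [21. 22. 28. 28. 29.] [162.02 171.   173.   176.   184.  ] 502
bowl tan area px 409.0
```

send_rows([
  {"dx": 0.001,"dy": 0.003,"dz": 0.04,"yaw": 0,"claw": 1},
  {"dx": 0.001,"dy": 0.003,"dz": 0.09,"yaw": 0,"claw": 1},
  {"dx": 0.001,"dy": 0.003,"dz": 0.13,"yaw": 0,"claw": 1},
  {"dx": 0.001,"dy": 0.003,"dz": 0.15,"yaw": 0,"claw": 1},
  {"dx": 0.001,"dy": 0.003,"dz": 0.16,"yaw": 0,"claw": 1},
  {"dx": 0.001,"dy": 0.003,"dz": 0.164,"yaw": 0,"claw": 1},
  {"dx": 0.001,"dy": 0.003,"dz": 0.166,"yaw": 0,"claw": 1},
  {"dx": 0.001,"dy": 0.003,"dz": 0.166,"yaw": 0,"claw": 1},
])

```text
time: 41.8
tool_pos: [0.4839, -0.1187, 0.0556]
tool_rot: [0.0, 1.0, -0.008, 0.001]
contact_force: [-2.4, 1.0, 5.0]
gripper_width: 0.174
grasp_force: 60.1
```

send_rows([
  {"dx": 0,"dy": 0,"dz": 0,"yaw": 0,"claw": 0},
  {"dx": 0,"dy": 0,"dz": 0,"yaw": 0,"claw": -0.5},
  {"dx": 0,"dy": 0,"dz": 0,"yaw": 0,"claw": -1},
  {"dx": 0,"dy": 0,"dz": 0,"yaw": 0,"claw": -1},
  {"dx": 0,"dy": 0,"dz": 0,"yaw": 0,"claw": -1},
  {"dx": 0,"dy": 0,"dz": -0.03,"yaw": 0,"claw": -1},
  {"dx": 0,"dy": 0,"dz": -0.08,"yaw": 0,"claw": -1},
  {"dx": 0,"dy": 0,"dz": -0.18,"yaw": 0,"claw": -1},
  {"dx": 0,"dy": 0,"dz": -0.28,"yaw": 0,"claw": -1},
  {"dx": -0.05,"dy": -0.1,"dz": -0.34,"yaw": 0,"claw": -1},
  {"dx": -0.1,"dy": -0.2,"dz": -0.34,"yaw": 0,"claw": -1},
  {"dx": -0.1,"dy": -0.3,"dz": -0.34,"yaw": 0,"claw": -1},
  {"dx": -0.1,"dy": -0.4,"dz": -0.34,"yaw": 0,"claw": -1},
  {"dx": -0.1,"dy": -0.5,"dz": -0.34,"yaw": 0,"claw": -1},
  {"dx": -0.1,"dy": -0.5,"dz": -0.34,"yaw": 0,"claw": -1},
])

```text
time: 43.68
tool_pos: [0.4368, 0.1351, 0.2255]
tool_rot: [-0.0, 1.0, -0.005, 0.001]
contact_force: [-0.8, -0.6, -1.2]
gripper_width: 0.998
grasp_force: 0.0
```

```bash
python3 - <<'E'
from h import *
t=bowl()[:,:,::-1];s=manip.grab_frame("side")[:,:,::-1]
cv2.imwrite("pics/t13.png",t);cv2.imwrite("pics/s13.png",s)
o=np.zeros((600,800,3),np.uint8)
a=cv2.resize(t[220:290,462:535],None,fx=5,fy=5,interpolation=2);o[:350,:365]=a
b=cv2.resize(t[150:265,335:405],None,fx=3.8,fy=3.8,interpolation=2);o[:b.shape[0],370:370+b.shape[1]]=b
c=cv2.resize(s[200:300,240:400],None,fx=2.2,fy=2.2,interpolation=2);o[355:355+c.shape[0],:c.shape[1]]=c
d=cv2.resize(t[80:330,20:600],None,fx=.27,fy=.27,interpolation=3);o[450:450+d.shape[0],640:640+d.shape[1]]=d
e=cv2.resize(s[115:175,235:295],None,fx=2.6,fy=2.6,interpolation=2);o[:e.shape[0],642:642+e.shape[1]]=e
f=cv2.resize(s[350:400,240:380],None,fx=2,fy=2,interpolation=2);o[498:598,356:636]=f
cv2.imwrite("pics/final.png",o)
E
```

```text
bowl [ 0.4674 -0.4759  0.055 ] px [498.9 254.5] [63.2 66.3]
```

View pics/final.png

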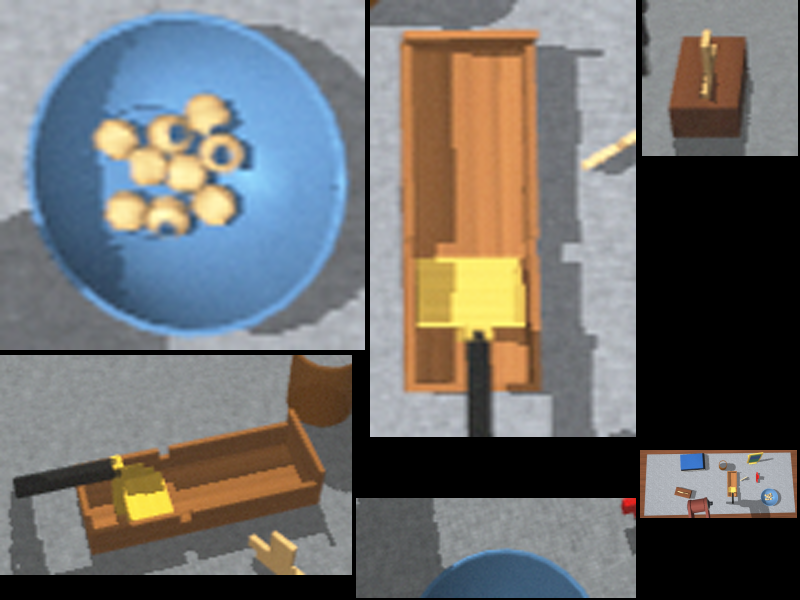

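The final picture shows all 9 beads in the bowl, spread from (116,139) to (214,205). The scoop lies flat and empty in the empty tray with its lip at (470,260) and the handle out over the near end, and the divider is upright in the holder.

```bash
python3 -c "
from plant import manip
print(manip.job_done())"
```

```text
the job is handed in; nothing more can be done
None
```

The job is handed in at about 44 s: the divider is home in the holder's slot, all nine beads are in the upright bowl, and the empty scoop lies flat in the empty tray; no verdict came back.

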